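# Clear the bench after microscopy

### The arm

A 7-joint arm with a two-finger parallel gripper is mounted at the origin on the work surface; the furniture and walls round the work are solid. World frame = base frame: x ahead of the robot, y to its left, z up, the work surface at z = 0. Lengths are in mm, angles in rad, forces in N, time in s.
With the tool pointing down it reaches from about 425 to 825 mm from the base axis. Payload 3.6 kg.
Tool frame: the origin (TCP) lies at the very end of the fingers, on their centre line; the grasp point (between the pads) lies 19 mm behind it; z points along the fingers, y is the direction in which the jaws open and shut (so a half turn about z gives the same grasp; the last joint's range is limited). The gripper opens to 85 mm and grips with 20 to 120 N. Pads are 22 mm wide; open, the fingers measure 114 mm over their backs; the gripper's body (76 mm by 85 mm) begins 54 mm behind the grasp point. The pads swing forward as they close: fully open they stand 13 mm farther back than shut.
Start: joints at [1.188, 0.615, -0.013, 1.423, 0.008, 1.103, -0.04], TCP at [227.041, -609.026, 192.297] pointing down, gripper open.
Joint ranges: [-3.12, 3.12], [-0.3, 2.06], [-1.34, 1.32], [0.26, 2.42], [-1.36, 4.5], [0.01, 1.98], [-2.84, 2.84]. Speed limits (rad/s): [2.79, 2.79, 3.14, 3.14, 3.14, 3.14, 3.14].

### API

Orientations are given as [roll, pitch, yaw] about the fixed x, y, z axes, in that order (R = Rz(yaw) Ry(pitch) Rx(roll)).
In Python, from cell import * gives the robot as it stands.
- The arm moves only by the tool move_arm, never from a script. Its argument "plan" is a list of rows, each a list of 7 numbers: the shift along the world's x, y, z in m, then the turn, a rotation vector about the world's x, y, z in rad, then the opening, from -1 (shut) to 1 (fully open). In form: [[dx, dy, dz, rx, ry, rz, jaw], ...]. A call has 1 to 20 rows; each row is the pose to reach, as a shift and turn from the pose measured when the call began; what a row does not reach only later rows make up. A row lasts 1/8 s, in which the tool goes at most 62.5 mm and 10.7 degrees, less where a joint would pass 70% of its speed; a pose out of reach is approached as far as the arm can. A call with a gripper value outside its range is refused whole. The fingers move at their own pace and stop on an object; the grip force is fixed at half the most. Time passes only in rows, so rows that repeat a pose let the fingers close. It gives the time, the measured TCP pose, the force and the opening at its end, in the units of the state.
- get_state(): the state, without advancing time (a new reading comes with each control period).
- snapshot(name): name is "side" or "top"; returns the picture (400x640x3 uint8, red, green, blue); there is no depth.
- camera_model(name): a dict with "intrinsics" (3x3 intrinsics, pixels), "camera_from_world" (4x4, takes a point from world to camera coordinates). Camera axes: x right, y down, z forward; pixel columns grow to the right and rows downward; lengths in mm; the calibration is good to about 2 mm. A picture is of the moment at which its call begins. camera_model takes no time and is no camera call.
- finish_job(): hands the job in, once; it reports no verdict.
The state is a dict: "time": time; "joint_positions": joint angles; "joint_vel": joint speeds; "joint_efforts": joint torques, N m; "tool_pos": TCP position; "eef_rot": TCP orientation; "contact_force": force on the tool from outside, world axes, zero at the start; "ft_torque": the same for the moment, N m; "width": opening from 0.0 (shut) to 1.0 (fully open).
Only numpy, scipy, OpenCV 4.12 (cv2) and the standard library are available. Lean on these libraries where they do the work, as an engineer would, in place of code of your own. Each camera call takes 0.05 s, during which the arm holds its last target.

### The job

Sort the loose things back into their grey holders: a white-capped vial upright in each of the two round wells of the block, the petri dish flat inside the round tray, and the small square cover-slip box flat inside the square tray, all right way up. Leave the red-capped jar where it is.

Things in the scene. Friction and masses are not known exactly. Their poses are not given: they have to be found in the camera images.
- vial_a_center (a point): Small upright glass vial with a ribbed white screw cap, one of two alike (either may go in either well): 24 mm across, 32 mm tall, standing, about 30 g; the point is at its centre, 16 mm above its underside, z up along its axis. The cap is the upper 12 mm. Grip it across its diameter.
- vial_b_center (a point): Small upright glass vial with a ribbed white screw cap, the other of the two: 24 mm across, 32 mm tall, standing, about 30 g; the point is at its centre, 16 mm above its underside, z up along its axis. The cap is the upper 12 mm. Grip it across its diameter.
- dish_center (a point): Petri dish with clear lid and pale yellow filling, lying flat: 60 mm across, 14 mm high, in contact it measures about 55 mm across and 12 mm high; about 30 g. The point is on its axis 6 mm above its underside, z up. Grip it across its diameter.
- slip_box_center (a point): White flat square box of cover slips, 34 x 34 mm and 16 mm high, lid fixed, about 30 g. The point is at its centre, 8 mm above its underside; x and y run square to its sides, z up. Grip it across two opposite sides.
- well_1 (a point): One of the two round wells in the grey vial block, a fixed grey plastic block 54 x 102 mm and 12 mm high. The point is the centre of the well's floor, 4 mm above the table; the well is 42 mm across and 8 mm deep (its rim 12 mm above the table). The frame turns with the block; its y axis runs along the block's long side, and the two well centres lie 48 mm apart.
- well_2 (a point): The other of the two round wells in the grey vial block, a fixed grey plastic block 54 x 102 mm and 12 mm high. The point is the centre of the well's floor, 4 mm above the table; the well is 42 mm across and 8 mm deep (its rim 12 mm above the table). The frame turns with the block; its y axis runs along the block's long side, and the two well centres lie 48 mm apart.
- round_tray_floor (a point): Round shallow grey plastic tray, fixed, 91 mm across outside, about 85 mm inside. The point is the centre of its floor, 2 mm above the table; the rim stands 3 mm above that floor, 5 mm above the table.
- square_tray_floor (a point): Square shallow grey plastic tray, fixed, 64 x 64 mm outside, 56 x 56 mm inside. The point is the centre of its floor, 2 mm above the table; x and y run square to its sides. The rim stands 3 mm above that floor, 5 mm above the table.
- jar_center (a point): Bystander, to be left alone: squat white plastic jar with a red cap, 44 mm across, 48 mm tall, standing loose among the things; the point is at its centre, 24 mm above the table.
- microscope_back (a point): Not to be handled: a point on the table at the middle of the far side of the fixed stereo microscope, always in the same place. From it the microscope fills 0.24 m towards the robot and 0.16 m to either side, up to 0.386 m high: carry the gripper, wrist and forearm over or round it. On the left stands a fixed balance, 98 mm high (x below 0.50, y from 0.18 to 0.43).

How it is judged:
By the outcome, as a careful person would: the job done as asked, in the order asked, and still so for the second after the job is handed in, with the robot touching nothing.
It also fails if it takes over 123 s, if anything falls off the work surface, if the arm or the gripper's body presses on something with over 40 N, if the wrist force passes 120 N, or if a joint passes its speed limit or range.

## Working session

There is one attempt and no reset: what is moved stays moved. The work goes in short steps, Python scripts to look and compute and a tool call to move; the robot and the scene stay as the last step left them, time stands still between calls to the robot, and variables do not carry over. Pictures are saved under pics/ and viewed, and the job is handed in when it is done.

Besides the shell and the picture viewer there is one more tool, called after "Request:" by a JSON object that holds its "op" and its "data", one argument or row to a line. move_arm: Moves the arm, as the interface text tells. Its arguments: {"type":"object","properties":{"plan":{"type":"array"}},"required":["plan"]}

```bash
ls; mkdir -p pics; python3 - <<'E'
from cell import *
import cv2
s=get_state()
for k,v in s.items(): print(k,v)
for n in("side","top"):
    im=snapshot(n); cv2.imwrite(f"pics/{n}0.png",im[:,:,::-1]); m=camera_model(n); print(n,m)
E
```

```text
pics
time 0.0
joint_positions [ 1.18749758  0.61590543 -0.01262877  1.42494957  0.00812233  1.10338356
 -0.04041851]
joint_vel [ 0.00052431  0.00122392  0.00052209  0.00075889  0.00219873  0.00065824
 -0.0007679 ]
joint_efforts [ 2.02003594e-04 -4.69211662e+01  2.59666974e-01 -1.71034062e+01
  1.00452823e-02  9.71600355e-03 -8.48188847e-06]
tool_pos [ 226.72771199 -608.23184746  191.13040686]
eef_rot [-3.13899781e+00  5.09745836e-05  3.56867408e-01]
contact_force [0.77374542 0.47367706 0.4582853 ]
ft_torque [ 0.0333739  -0.0363866  -0.02571804]
width 0.9999892523586982
side {'intrinsics': array([[374.32463713,   0.        , 321.3786562 ],
       [  0.        , 374.32463713, 196.80298888],
       [  0.        ,   0.        ,   1.        ]]), 'camera_from_world': array([[ 9.91008186e-01, -1.33699022e-01, -5.22946960e-03,
        -4.96817664e+02],
       [-5.12037278e-02, -3.42845405e-01, -9.37995313e-01,
         5.40652285e+01],
       [ 1.23616156e-01,  9.29828801e-01, -3.46608491e-01,
         1.22429759e+03],
       [ 0.00000000e+00,  0.00000000e+00,  0.00000000e+00,
         1.00000000e+00]])}
top {'intrinsics': array([[375.97315147,   0.        , 316.10163238],
       [  0.        , 375.97315147, 194.93556723],
       [  0.        ,   0.        ,   1.        ]]), 'camera_from_world': array([[ 4.77594210e-02, -9.98858697e-01,  5.83581351e-04,
        -1.36299615e+02],
       [-9.77163301e-01, -4.68431701e-02, -2.07262156e-01,
         4.89668033e+02],
       [ 2.07052944e-01,  9.32846631e-03, -9.78285264e-01,
         8.97644044e+02],
       [ 0.00000000e+00,  0.00000000e+00,  0.00000000e+00,
         1.00000000e+00]])}
```

View pics/side0.png

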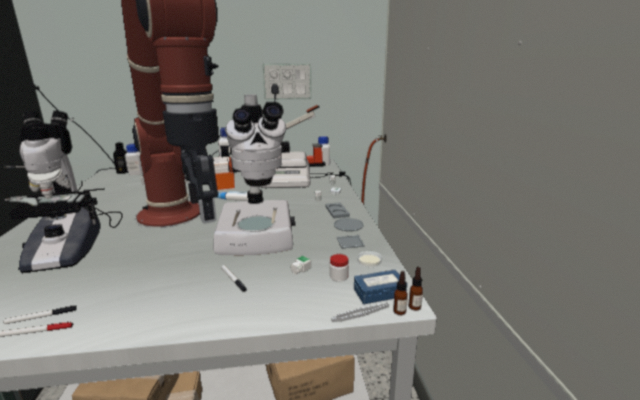

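View pics/top0.png

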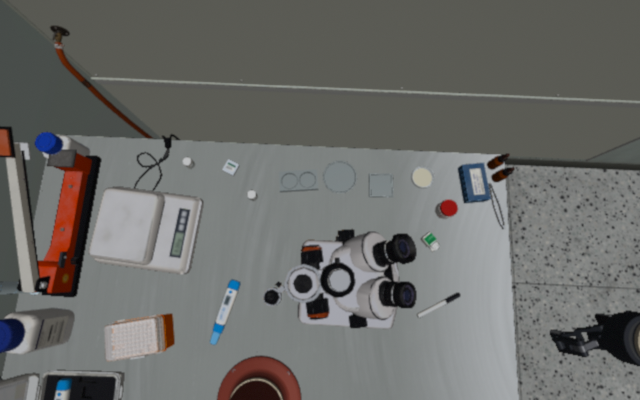

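```bash
cat > h.py <<'E'
import numpy as np, cv2
from cell import *
def ray(n,u,v,z):
    m=camera_model(n);K=m["intrinsics"];T=m["camera_from_world"];R=T[:3,:3];c=-R.T@T[:3,3]
    d=R.T@np.linalg.inv(K)@np.array([u,v,1.]);return c+d*(z-c[2])/d[2]
def proj(n,p):
    m=camera_model(n);q=m["camera_from_world"]@np.append(p,1.);q=m["intrinsics"]@q[:3];return q[:2]/q[2]
E
python3 - <<'E'
import cv2
a=cv2.imread('pics/top0.png')[140:260,160:480]
cv2.imwrite('pics/t0a.png',cv2.resize(a[:, :160],None,fx=5,fy=5,interpolation=cv2.INTER_CUBIC)) 
cv2.imwrite('pics/t0b.png',cv2.resize(a[:,120:],None,fx=4,fy=4,interpolation=cv2.INTER_CUBIC)) 
b=cv2.imread('pics/side0.png')[160:300,280:440]
cv2.imwrite('pics/s0a.png',cv2.resize(b,None,fx=4,fy=4,interpolation=cv2.INTER_CUBIC)) 
E
```

```text
(no output)
```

View pics/t0a.png

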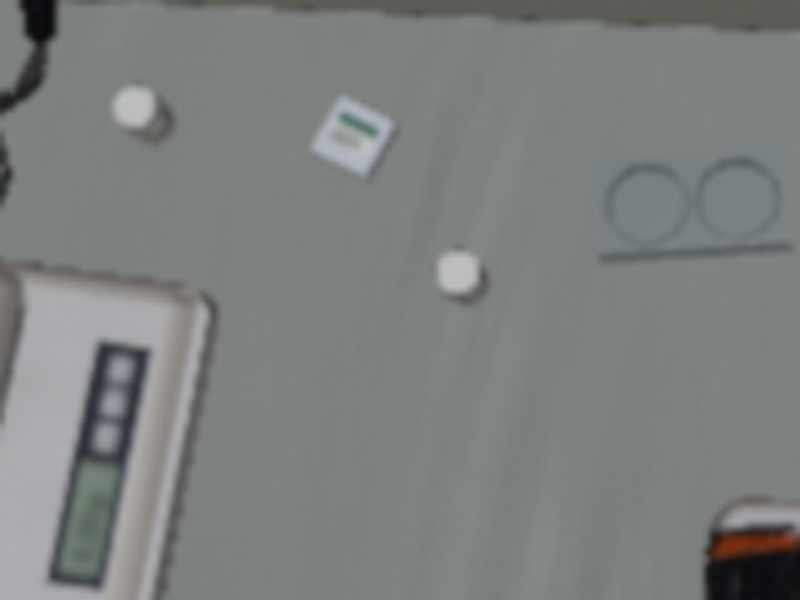

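View pics/t0b.png

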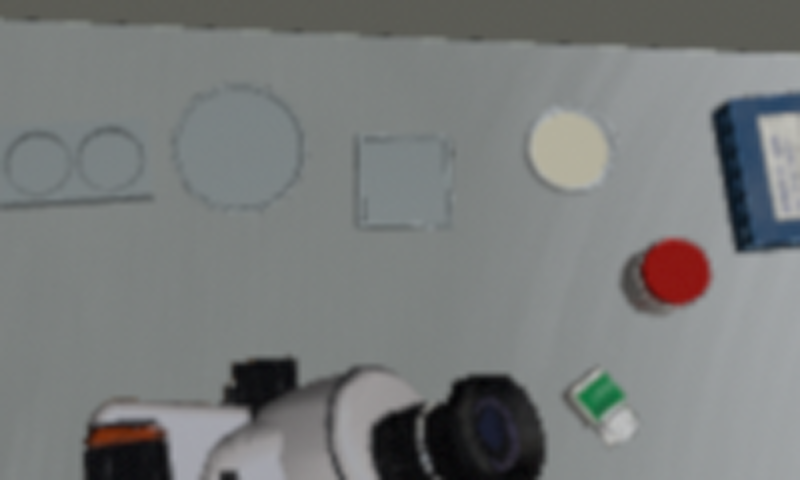

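View pics/s0a.png

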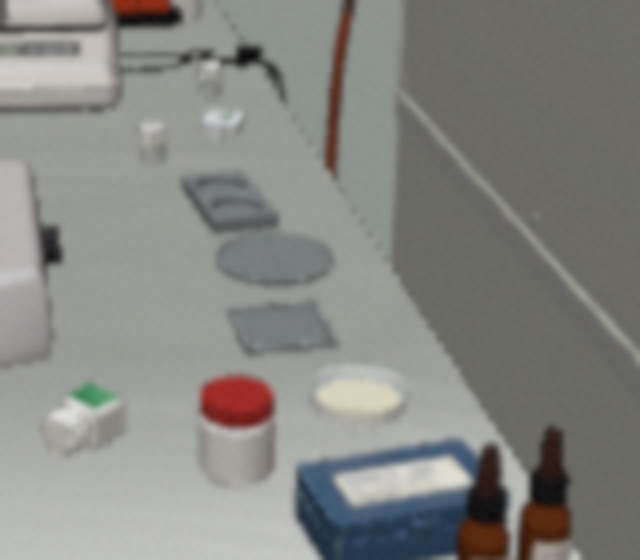

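```bash
python3 - <<'E'
from h import *
import cv2
im=cv2.imread('pics/top0.png'); hsv=cv2.cvtColor(im,cv2.COLOR_BGR2HSV)
for n in('top','side'):
    m=camera_model(n);T=m["camera_from_world"];print(n,'cam',(-T[:3,:3].T@T[:3,3]).round())
def blobs(mask,x0,y0,x1,y1,amin=15):
    mm=np.zeros_like(mask);mm[y0:y1,x0:x1]=mask[y0:y1,x0:x1]
    cs,_=cv2.findContours(mm,cv2.RETR_EXTERNAL,cv2.CHAIN_APPROX_NONE)
    return [c for c in cs if cv2.contourArea(c)>=amin]
V=hsv[:,:,2];S=hsv[:,:,1]
wm=((V>175)).astype(np.uint8)*255
for c in blobs(wm,175,145,265,210):
    M=cv2.moments(c);u,v=M['m10']/M['m00'],M['m01']/M['m00'];print('white',round(u,1),round(v,1),cv2.contourArea(c),cv2.minAreaRect(c), 'z32',ray('top',u,v,32).round(1),'z16',ray('top',u,v,16).round(1))
    r=cv2.boxPoints(cv2.minAreaRect(c)); print([ray('top',a,b,16)[:2].round(1).tolist() for a,b in r])
ym=((hsv[:,:,0]>15)&(hsv[:,:,0]<40)&(S>30)&(V>150)).astype(np.uint8)*255
for c in blobs(ym,405,160,440,195):
    M=cv2.moments(c);u,v=M['m10']/M['m00'],M['m01']/M['m00'];print('dish',u,v,cv2.minAreaRect(c),ray('top',u,v,8).round(1))
rm=(((hsv[:,:,0]<8)|(hsv[:,:,0]>172))&(S>150)&(V>80)).astype(np.uint8)*255
for c in blobs(rm,425,190,470,225):
    M=cv2.moments(c);u,v=M['m10']/M['m00'],M['m01']/M['m00'];print('jar',u,v,cv2.minAreaRect(c),ray('top',u,v,48).round(1))
def tb(x,y):return 280+(x+.5)/4-.5,140+(y+.5)/4-.5
def ta(x,y):return 160+(x+.5)/5-.5,140+(y+.5)/5-.5
for nm,p,z in [('w1',ta(646,203),12),('w2',ta(738,199),12),('w1b',tb(38,163),12),('w2b',tb(110,158),12),('round',tb(238,147),5),('roundL',tb(171,147),5),('roundR',tb(305,147),5),('roundT',tb(238,83),5),('roundB',tb(238,211),5),
 ('sqTL',tb(356,136),5),('sqTR',tb(453,136),5),('sqBL',tb(356,229),5),('sqBR',tb(453,229),5),('dish',tb(569,149),8),('blkBL',ta(600,260),0),('blkBR',ta(792,247),0),('blkTR',ta(790,148),12),('blkTL',ta(607,158),12),
 ('table edge L',ta(100,0),0),('edge R',tb(800,52),0),('edge L',tb(0,18),0)]:
    print(nm,np.round(p,1),ray('top',*p,z)[:2].round(1))
E
```

```text
top cam [ 299. -122.  980.]
side cam [  344. -1186.   472.]
white 250.9 193.9 32.5 ((251.0, 194.0), (6.0, 6.0), 90.0) z32 [494.4  55.5  32. ] z16 [497.7  58.5  16. ]
[[505.1, 66.7], [505.8, 51.0], [489.8, 49.7], [489.1, 65.4]]
white 229.6 168.1 45.5 ((229.9000244140625, 166.6999969482422), (11.180338859558105, 11.180339813232422), 26.56505012512207) z32 [560.4 116.9  32. ] z16 [564.8 120.9  16. ]
[[561.0, 139.8], [589.3, 129.2], [576.7, 101.2], [548.6, 111.9]]
white 186.2 160.8 27.5 ((186.0, 161.0), (6.0, 6.0), 90.0) z32 [575.1 232.5  32. ] z16 [579.7 238.5  16. ]
[[586.9, 248.1], [587.7, 232.1], [571.1, 230.1], [570.3, 246.1]]
dish 422.1264367816092 176.882503192848 ((422.0, 177.0), (14.0, 14.0), 90.0) [ 567.6 -392.7    8. ]
jar 448.2846441947565 207.5561797752809 ((448.2000427246094, 207.4000244140625), (15.205260276794434, 15.205260276794434), 63.43495178222656) [ 479.8 -446.4   48. ]
w1 [288.8 180.2] [540.4 -38.1]
w2 [307.2 179.4] [544.9 -86.7]
w1b [289.1 180.4] [540. -39.]
w2b [307.1 179.1] [545.7 -86.5]
round [339.1 176.4] [ 559.1 -171.4]
roundL [322.4 176.4] [ 557.  -126.6]
roundR [355.9 176.4] [ 561.3 -216.3]
roundT [339.1 160.4] [ 603.8 -169.9]
roundB [339.1 192.4] [ 515.3 -173. ]
sqTL [368.6 173.6] [ 570.5 -250.2]
sqTR [392.9 173.6] [ 573.7 -315.2]
sqBL [368.6 196.9] [ 506.8 -251.4]
sqBR [392.9 196.9] [ 509.9 -315.6]
dish [421.9 176.9] [ 567.5 -392. ]
blkBL [279.6 191.6] [510.9 -14.5]
blkBR [318. 189.] [ 522.9 -116.5]
blkTR [317.6 169.2] [ 574.3 -113. ]
blkTL [281.  171.2] [564.1 -15.8]
table edge L [179.6 139.6] [643.8 270. ]
edge R [479.6 152.6] [ 645.8 -552.4]
edge L [279.6 144.1] [644.   -5.5]
```

```bash
python3 - <<'E'
from h import *
for p in[(215,250),(292,250),(292,205),(222,203),(250,190)]: print(p,[ray('side',*p,z)[:2].round() .tolist() for z in(0,50)])
print([ (p,ray('top',*p,50)[:2].round().tolist(),ray('top',*p,340)[:2].round().tolist()) for p in[(303,240),(395,325),(300,322),(345,232),(400,238),(415,250),(413,295),(265,297)]])
# vial side cap check
def sa(x,y):return 280+(x+.5)/4-.5,160+(y+.5)/4-.5
for nm,p,z in[('capA',sa(209,66),26),('capB',sa(152,128),26),('round',sa(275,258),5),('wells',sa(215,188),12),('w2',sa(241,208),12),('sq',sa(283,326),5),('dish',sa(359,394),8),('slip',sa(223,120),16)]:
    print(nm,ray('side',*p,z).round(1))
E
python3 - <<'E'
import cv2
a=cv2.imread('pics/top0.png')[215:345,255:430]
cv2.imwrite('pics/t0m.png',cv2.resize(a,None,fx=4,fy=4,interpolation=cv2.INTER_CUBIC)) 
b=cv2.imread('pics/side0.png')[60:270,120:360]
cv2.imwrite('pics/s0m.png',cv2.resize(b,None,fx=2.7,fy=2.7,interpolation=cv2.INTER_CUBIC)) 
E
```

```text
(215, 250) [[181.0, -279.0], [198.0, -375.0]]
(292, 250) [[382.0, -308.0], [378.0, -401.0]]
(292, 205) [[401.0, 15.0], [395.0, -112.0]]
(222, 203) [[160.0, 71.0], [179.0, -62.0]]
(250, 190) [[251.0, 196.0], [261.0, 50.0]]
[((303, 240), [381.0, -86.0], [355.0, -97.0]), ((395, 325), [192.0, -313.0], [225.0, -253.0]), ((300, 322), [188.0, -89.0], [223.0, -99.0]), ((345, 232), [406.0, -189.0], [372.0, -168.0]), ((400, 238), [397.0, -325.0], [367.0, -261.0]), ((415, 250), [370.0, -362.0], [348.0, -287.0]), ((413, 295), [263.0, -356.0], [274.0, -283.0]), ((265, 297), [241.0, -3.0], [259.0, -40.0])]
capA [577.2 244.3  26. ]
capB [496.9  66.4  26. ]
round [ 559.1 -179.     5. ]
wells [534.8 -49.9  12. ]
w2 [548.3 -95.5  12. ]
sq [ 542.1 -289.4    5. ]
dish [ 568.4 -392.1    8. ]
slip [568.2 106.7  16. ]
```

View pics/s0m.png

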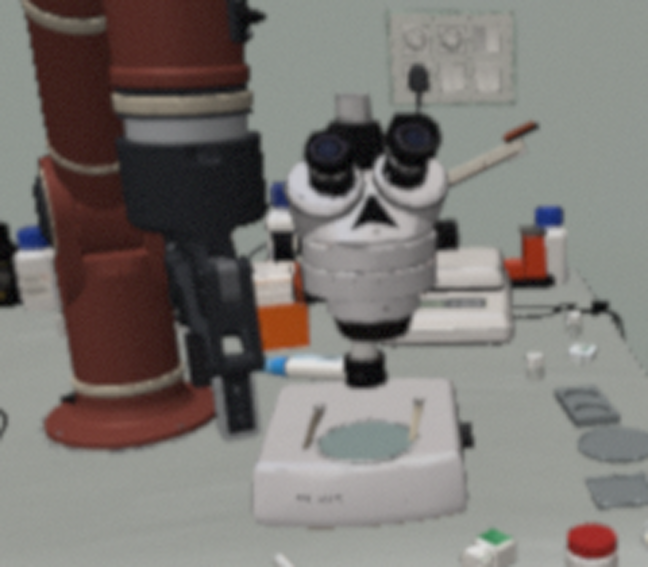

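View pics/t0m.png

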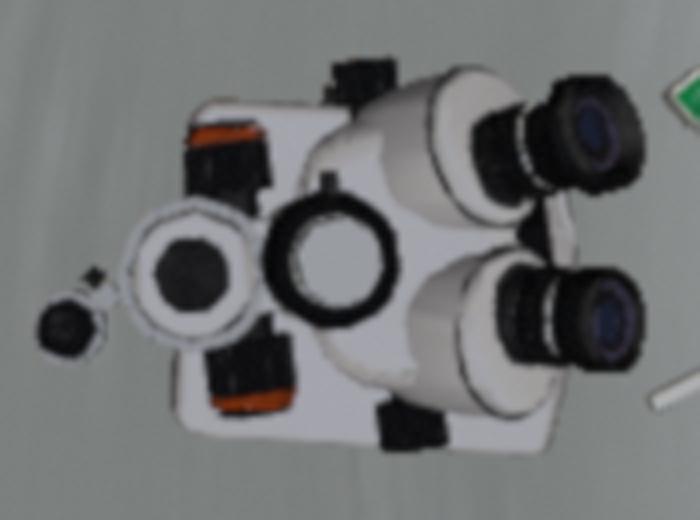

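Request:
{"op": "move_arm", "data": {
  "plan": [
    [0,0,0.06,0,0,0,1],
    [0,0,0.12,0,0,0,1],
    [0,0,0.18,0,0,0,1],
    [0,0,0.24,0,0,0,1],
    [0,0,0.3,0,0,0,1],
    [0,0,0.3,0,0,0,1],
    [0,0,0.3,0,0,0,1]
  ]
}}

```text
time: 0.98
tool_pos: [226.8, -608.2, 490.0]
eef_rot: [-3.137, 0.0, 0.357]
contact_force: [0.1, -0.1, -0.5]
width: 0.998
```

```bash
python3 - <<'E'
from h import *
s=get_state();print(s['time'],s['joint_positions'].round(3),s['tool_pos'].round(1),s['eef_rot'].round(3))
def ta(x,y):return 160+(x+.5)/5-.5,140+(y+.5)/5-.5
print('A',ray('top',*ta(135,108),32).round(1),'B',ray('top',*ta(460,273),32).round(1))
c=[ray('top',*ta(*p),16)[:2] for p in[(343,95),(398,127),(367,178),(310,145)]]
print(np.round(c,1),np.mean(c,0).round(1)); 
for i in range(4): d=c[(i+1)%4]-c[i]; print(np.hypot(*d).round(1),np.degrees(np.arctan2(d[1],d[0])).round(1))
E
```

```text
0.975 [ 1.179  0.569  0.004  0.685 -0.003  1.892 -0.032] [ 226.8 -608.2  490. ] [-3.137  0.     0.357]
A [573.9 231.5  32. ] B [493.7  53.6  32. ]
[[591.1 127.2]
 [574.7  96.2]
 [545.9 110.1]
 [562.6 142. ]] [568.6 118.9]
35.0 -117.8
32.0 154.3
36.0 62.5
32.1 -27.5
```

```bash
python3 - <<'E'
from h import *
import cv2
for z in(191,300,400,450,500,550,600,650): print(z,proj('side',[227,-608,z]).round())
for z in(200,300,400,500,700,900): print('base',z,proj('side',[0,0,z]).round())
im=snapshot('side');cv2.imwrite('pics/side1.png',im[:,:,::-1])
E
```

```text
191 [206. 240.]
300 [198. 177.]
400 [190. 112.]
450 [185.  76.]
500 [181.  38.]
550 [176.  -3.]
600 [170. -47.]
650 [164. -94.]
base 200 [160. 154.]
base 300 [155. 121.]
base 400 [149.  86.]
base 500 [143.  49.]
base 700 [131. -33.]
base 900 [ 116. -127.]
```

View pics/side1.png

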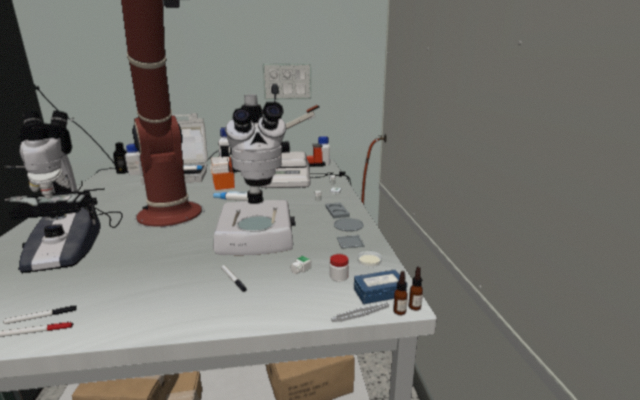

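Request:
{"op": "move_arm", "data": {
  "plan": [
    [0.035,0.045,0,0,0,0.12,1],
    [0.072,0.09,0,0,0,0.24,1],
    [0.109,0.135,0,0,0,0.36,1],
    [0.146,0.18,0,0,0,0.48,1],
    [0.183,0.225,0,0,0,0.6,1],
    [0.22,0.27,0,0,0,0.72,1],
    [0.257,0.315,0,0,0,0.84,1],
    [0.294,0.36,0,0,0,0.96,1],
    [0.333,0.408,0,0,0,1.08,1],
    [0.335,0.465,0,0,0,1.214,1],
    [0.337,0.52,0,0,0,1.214,1],
    [0.339,0.575,0,0,0,1.214,0.6],
    [0.341,0.63,0,0,0,1.214,0.4],
    [0.343,0.685,0,0,0,1.214,0.3],
    [0.345,0.74,0,0,0,1.214,0.3],
    [0.347,0.795,0,0,0,1.214,0.3],
    [0.347,0.84,0,0,0,1.214,0.3],
    [0.347,0.84,0,0,0,1.214,0.3],
    [0.347,0.84,0,0,0,1.214,0.3]
  ]
}}

```text
time: 3.4
tool_pos: [573.6, 231.1, 487.7]
eef_rot: [-3.133, 0.003, 1.57]
contact_force: [-0.4, -0.4, -1.1]
width: 0.652
```

```bash
python3 - <<'E'
from h import *
s=get_state();print(s['time'],s['joint_positions'].round(3),s['tool_pos'].round(1),s['eef_rot'].round(3),s['width'])
E
```

```text
3.4 [-0.234  0.515 -0.43   0.817  0.212  1.852 -0.556] [573.6 231.1 487.7] [-3.133e+00  3.000e-03  1.570e+00] 0.6522991660820684
```

Request:
{"op": "move_arm", "data": {
  "plan": [
    [0,0,-0.06,0,0,0,0.3],
    [0,0,-0.12,0,0,0,0.3],
    [0,0,-0.18,0,0,0,0.3],
    [0,0,-0.24,0,0,0,0.3],
    [0,0,-0.3,0,0,0,0.3],
    [0,0,-0.36,0,0,0,0.3],
    [0,0,-0.41,0,0,0,0.3],
    [0,0,-0.41,0,0,0,0.3],
    [0,0,-0.41,0,0,0,0.3]
  ]
}}

```text
time: 4.53
tool_pos: [575.4, 230.8, 79.8]
eef_rot: [-3.136, 0.001, 1.569]
contact_force: [0.3, 0.4, 0.5]
width: 0.647
```

```bash
cat > look.py <<'E'
import sys
from h import *
# usage: look.py tag u0 v0 u1 v1 (top crop) u0 v0 u1 v1 (side crop)
tag=sys.argv[1];a=list(map(int,sys.argv[2:]))
outs=[]
for n,c in(('top',a[:4]),('side',a[4:8])):
    if len(c)<4: continue
    im=snapshot(n)[:,:,::-1];cv2.imwrite(f'pics/{n}_{tag}_raw.png',im)
    cr=im[c[1]:c[3],c[0]:c[2]];f=390/cr.shape[1]
    outs.append(cv2.resize(cr,None,fx=f,fy=f,interpolation=cv2.INTER_CUBIC)[:590])
h=max(o.shape[0] for o in outs)
cv2.imwrite(f'pics/{tag}.png',np.hstack([cv2.copyMakeBorder(o,0,h-o.shape[0],0,8,cv2.BORDER_CONSTANT) for o in outs]))
s=get_state();print(s['time'],s['joint_positions'].round(3),s['tool_pos'].round(1),s['eef_rot'].round(3),s['contact_force'].round(1),round(s['width'],3))
E
python3 look.py va1 140 110 270 220 270 120 370 240
```

```text
4.625 [-0.194  0.717 -0.378  1.627  0.323  0.864 -0.701] [575.8 231.7  80.8] [-3.138  0.     1.57 ] [ 0.  -0.  -0.1] 0.647
```

View pics/va1.png

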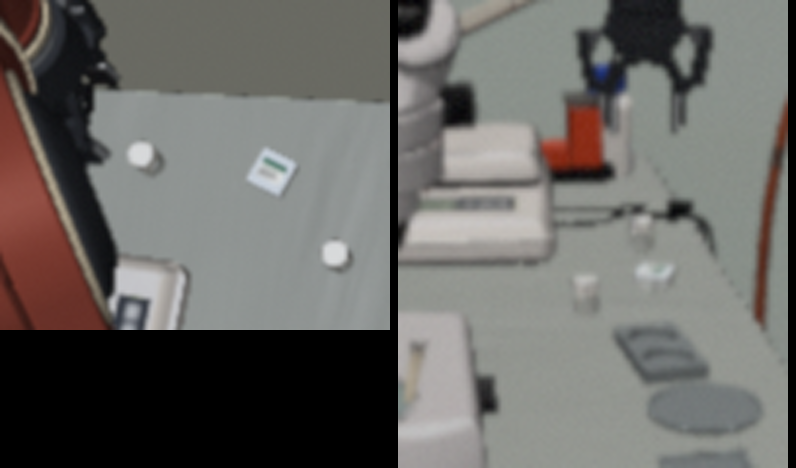

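```bash
python3 - <<'E'
from h import *
for x in(547.5,575.5,603.5):
  print([ (z,proj('side',[x,231,z]).round(1).tolist(),proj('top',[x,231,z]).round(1).tolist()) for z in(81,86)])
print(proj('side',[574,231.5,32]),proj('side',[574,240,32]))
E
python3 - <<'E'
import cv2
a=cv2.imread('pics/side_va1_raw.png')[125:200,290:370]
b=cv2.imread('pics/top_va1_raw.png')[110:190,140:220]
cv2.imwrite('pics/va1z.png',cv2.hconcat([cv2.resize(a,(390,390),interpolation=cv2.INTER_CUBIC),cv2.resize(b,(390,390),interpolation=cv2.INTER_CUBIC)]))
E
```

```text
[(81, [325.0, 164.1], [178.9, 165.6]), (86, [325.0, 162.9], [178.2, 165.0])]
[(81, [332.0, 163.8], [180.3, 154.8]), (86, [332.0, 162.6], [179.6, 154.2])]
[(81, [339.0, 163.5], [181.6, 144.2]), (86, [339.0, 162.3], [180.9, 143.5])]
[331.58979975 175.65534373] [331.25403686 175.04252774]
```

View pics/va1z.png

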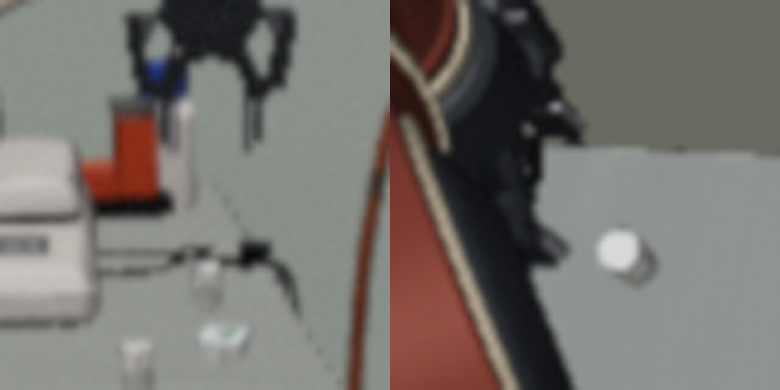

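Request:
{"op": "move_arm", "data": {
  "plan": [
    [0,0,-0.03,0,0,0,0.3],
    [0,0,-0.055,0,0,0,0.3],
    [0,0,-0.055,0,0,0,0.3],
    [0,0,-0.055,0,0,0,0.3]
  ]
}}

```text
time: 5.12
tool_pos: [577.2, 232.6, 28.0]
eef_rot: [-3.141, -0.001, 1.569]
contact_force: [0.2, 0.5, 0.1]
width: 0.651
```

```bash
python3 look.py va2 150 120 220 190 300 140 360 210
```

```text
5.225 [-0.212  0.784 -0.349  1.664  0.358  0.757 -0.731] [577.1 232.5  27.8] [-3.141e+00 -1.000e-03  1.569e+00] [-0.3  0.1 -0.2] 0.65
```

View pics/va2.png

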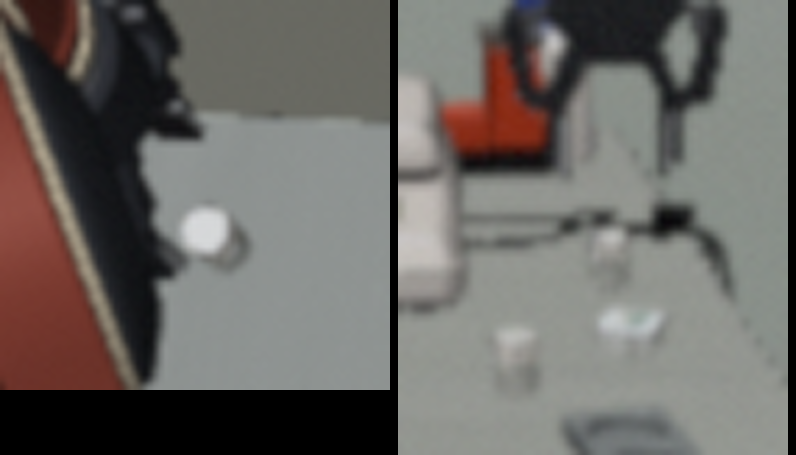

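```bash
python3 - <<'E'
from h import *
def P(n):
    m=camera_model(n);return m["intrinsics"]@m["camera_from_world"][:3]
def tri(t,s):
    X=cv2.triangulatePoints(P('top'),P('side'),np.array(t,float).reshape(2,1),np.array(s,float).reshape(2,1));X=(X[:3]/X[3]).ravel()
    return X.round(1),proj('top',X).round(1),proj('side',X).round(1)
print(tri((183,167),(326,166)));print(tri((185,143),(342,166.5)))
print(tri((187,161.4),(332.4,175.4)))
E
python3 - <<'E'
import cv2
a=cv2.imread('pics/side_va2_raw.png')[140:190,310:360]
b=cv2.imread('pics/top_va2_raw.png')[130:180,160:210]
cv2.imwrite('pics/va2z.png',cv2.hconcat([cv2.resize(a,(395,395),interpolation=cv2.INTER_NEAREST),cv2.resize(b,(395,395),interpolation=cv2.INTER_NEAREST)]))
E
```

```text
(array([548.1, 222.6,  75. ]), array([183.1, 166.2]), array([325.5, 166.1]))
(array([613.2, 227.6,  68.8]), array([185.1, 142.2]), array([341.5, 166.6]))
(array([575.1, 230. ,  32.9]), array([187.1, 160.7]), array([331.9, 175.5]))
```

View pics/va2z.png

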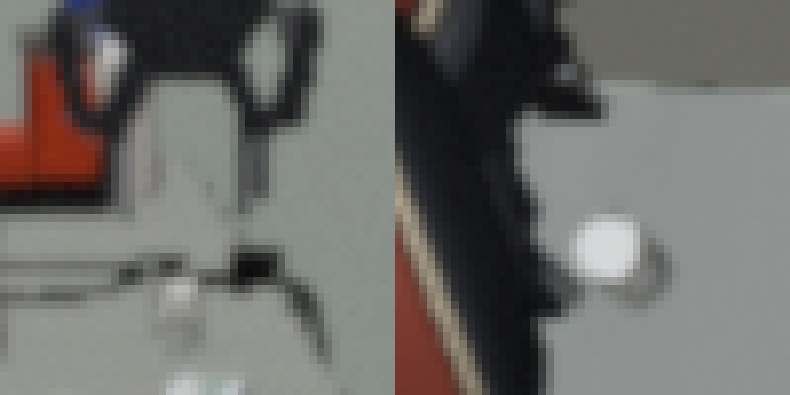

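Request:
{"op": "move_arm", "data": {
  "plan": [
    [-0.002,-0.001,-0.01,0,0,0,0.3],
    [-0.002,-0.001,-0.017,0,0,0,0.3],
    [-0.002,-0.001,-0.017,0,0,0,0.3],
    [-0.002,-0.001,-0.017,0,0,0,-0.2],
    [-0.002,-0.001,-0.017,0,0,0,-0.6],
    [-0.002,-0.001,-0.017,0,0,0,-1],
    [-0.002,-0.001,-0.017,0,0,0,-1],
    [-0.002,-0.001,-0.017,0,0,0,-1]
  ]
}}

```text
time: 6.22
tool_pos: [575.2, 231.5, 10.9]
eef_rot: [-3.141, -0.001, 1.569]
contact_force: [0.6, 0.3, -0.4]
width: 0.005
```

```bash
python3 look.py va3 150 120 220 190 300 140 360 210
```

```text
6.325 [-0.217  0.804 -0.339  1.68   0.369  0.721 -0.741] [575.1 231.5  10.8] [-3.141e+00 -1.000e-03  1.569e+00] [ 0.5 -0.  -0.4] 0.001
```

View pics/va3.png

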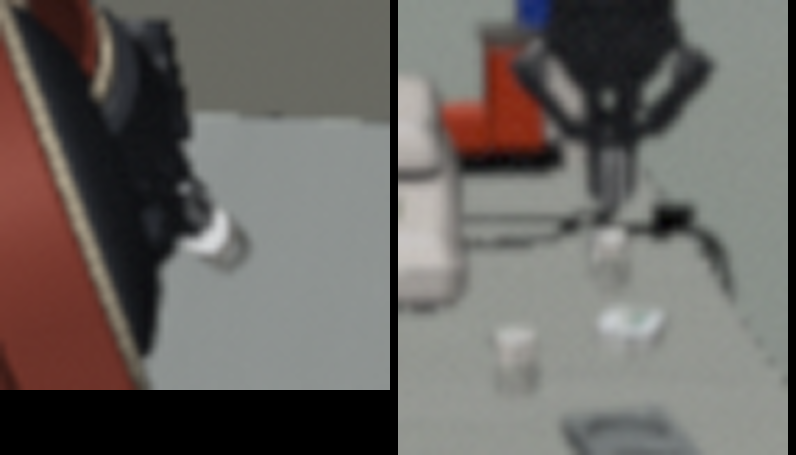

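```bash
python3 - <<'E'
from h import *
u,v=150+212/5.57,120+213/5.57
print(u,v,[ray('top',u,v,z).round(1) for z in(40,50)])
for z in(40,45,50,55): print(z,proj('side',[575,231.5,z]).round(1),proj('side',[575,220,z]).round(1))
E
python3 - <<'E'
import cv2
a=cv2.imread('pics/side_va3_raw.png')[150:190,315:355]
b=cv2.imread('pics/top_va3_raw.png')[140:180,165:205]
cv2.imwrite('pics/va3z.png',cv2.hconcat([cv2.resize(a,(395,395),interpolation=cv2.INTER_CUBIC),cv2.resize(b,(395,395),interpolation=cv2.INTER_CUBIC)]))
E
```

```text
188.06104129263915 158.24057450628365 [array([579.8, 225.6,  40. ]), array([576.8, 221.9,  50. ])]
40 [331.8 173.7] [332.3 174.6]
45 [331.9 172.5] [332.3 173.3]
50 [331.9 171.3] [332.3 172.1]
55 [331.9 170.1] [332.3 170.9]
```

View pics/va3z.png

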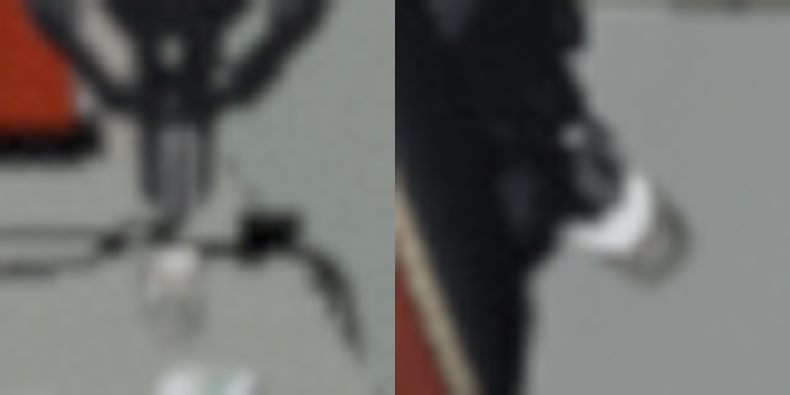

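Request:
{"op": "move_arm", "data": {
  "plan": [
    [0,0,0,0,0,0,0.3],
    [0,0,0,0,0,0,0.3],
    [0,0,0,0,0,0,0.3],
    [0,0,0,0,0,0,0.3],
    [0,0,-0.01,0,0,0,0.3],
    [0,0,-0.02,0,0,0,0.3],
    [0,0,-0.03,0,0,0,0.3],
    [0,0,-0.03,0,0,0,0.3],
    [0,0,-0.03,0,0,0,0.3]
  ]
}}

```text
time: 7.45
tool_pos: [575.2, 231.7, -19.2]
eef_rot: [-3.141, -0.001, 1.569]
contact_force: [0.6, 0.4, 0.7]
width: 0.65
```

```bash
python3 look.py va4 165 140 205 180 315 150 355 190
```

```text
7.55 [-0.229  0.845 -0.319  1.693  0.388  0.666 -0.757] [575.4 231.7 -18.8] [ 3.141e+00 -2.000e-03  1.569e+00] [ 0.4 -0.4  0.6] 0.65
```

View pics/va4.png

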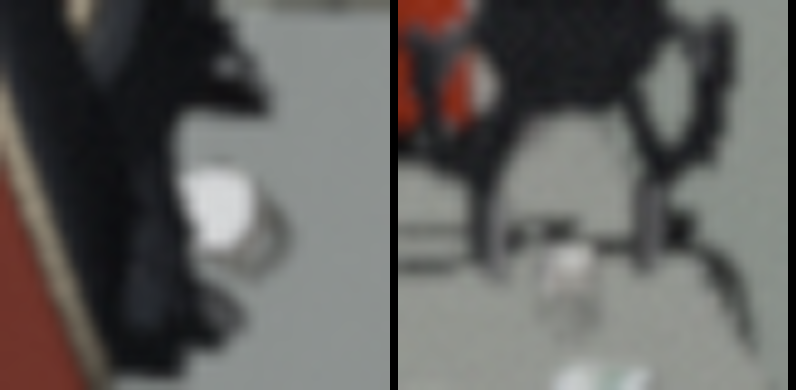

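Request:
{"op": "move_arm", "data": {
  "plan": [
    [0,0,-0.005,0,0,0,0.3],
    [0,0,-0.009,0,0,0,0.3],
    [0,0,-0.009,0,0,0,0.3],
    [0,0,-0.009,0,0,0,0],
    [0,0,-0.009,0,0,0,-0.3],
    [0,0,-0.009,0,0,0,-0.6],
    [0,0,-0.009,0,0,0,-1],
    [0,0,-0.009,0,0,0,-1],
    [0,0,-0.009,0,0,0,-1]
  ]
}}

```text
time: 8.68
tool_pos: [575.5, 231.9, -27.5]
eef_rot: [3.141, -0.002, 1.57]
contact_force: [-0.4, -0.7, 2.5]
width: 0.247
```

```bash
python3 look.py va5 165 140 205 180 315 150 355 190
```

```text
8.775 [-0.233  0.858 -0.313  1.695  0.393  0.65  -0.761] [575.5 231.9 -27.5] [ 3.141e+00 -2.000e-03  1.569e+00] [-1.1  0.5  3.1] 0.246
```

View pics/va5.png

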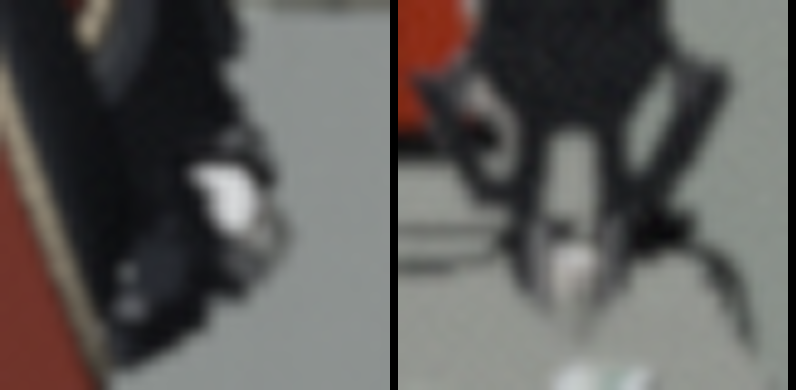

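Request:
{"op": "move_arm", "data": {
  "plan": [
    [0,0,0.03,0,0,0,-1],
    [0,0,0.06,0,0,0,-1],
    [0,0,0.09,0,0,0,-1],
    [0,0,0.12,0,0,0,-1],
    [-0.005,-0.04,0.14,0,0,0,-1],
    [-0.01,-0.085,0.14,0,0,0,-1],
    [-0.015,-0.13,0.14,0,0,0,-1],
    [-0.02,-0.175,0.14,0,0,0,-1],
    [-0.025,-0.22,0.14,0,0,0,-1],
    [-0.028,-0.265,0.14,0,0,0,-1],
    [-0.03,-0.3,0.14,0,0,0,-1],
    [-0.03,-0.319,0.14,0,0,0,-1],
    [-0.03,-0.319,0.14,0,0,0,-1],
    [-0.03,-0.319,0.14,0,0,0,-1]
  ]
}}

```text
time: 10.52
tool_pos: [545.8, -84.6, 112.5]
eef_rot: [3.14, -0.004, 1.572]
contact_force: [-0.4, -0.2, -0.1]
width: 0.245
```

```bash
python3 look.py va6 200 100 420 330 180 60 380 260
```

```text
10.625 [ 0.392  0.589 -0.427  1.799  0.315  0.82  -0.186] [545.8 -84.6 112.6] [ 3.141e+00 -3.000e-03  1.573e+00] [ 0.5 -0.3 -0.1] 0.25
```

View pics/va6.png

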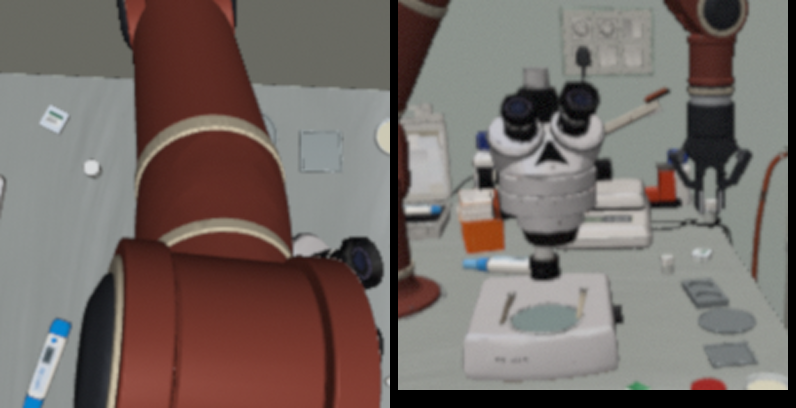

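```bash
python3 - <<'E'
from h import *
for z in(130,151,350,400,450,500,550): print(z,proj('side',[545,-85,z]).round(1))
E
python3 - <<'E'
import cv2
a=cv2.imread('pics/side_va6_raw.png')[30:190,260:400]
cv2.imwrite('pics/va6z.png',cv2.resize(a,None,fx=3.7,fy=3.7,interpolation=cv2.INTER_CUBIC))
E
```

```text
130 [338.7 175.4]
151 [338.8 168.9]
350 [339.5 103.2]
400 [339.7  85.3]
450 [339.9  66.9]
500 [340.1  47.8]
550 [340.3  28.1]
```

View pics/va6z.png

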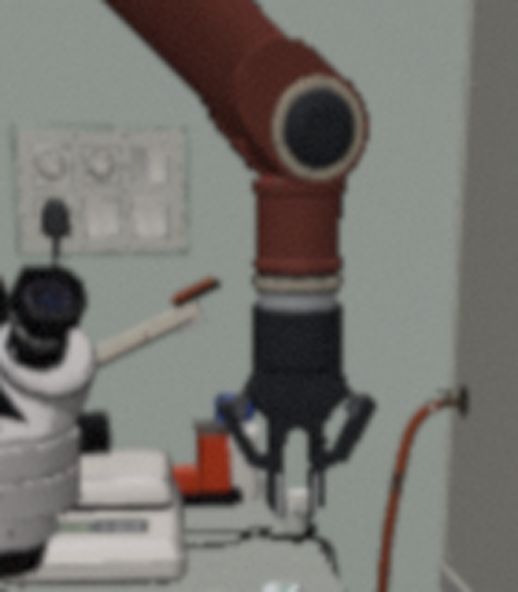

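Request:
{"op": "move_arm", "data": {
  "plan": [
    [0,-0.002,-0.04,0,0,0,-1],
    [-0.001,-0.003,-0.08,0,0,0,-1],
    [-0.001,-0.003,-0.11,0,0,0,-1],
    [-0.001,-0.003,-0.112,0,0,0,-1],
    [-0.001,-0.003,-0.112,0,0,0,-1]
  ]
}}

```text
time: 11.25
tool_pos: [545.8, -86.7, 1.5]
eef_rot: [3.139, -0.004, 1.574]
contact_force: [-0.3, 0.2, -0.4]
width: 0.248
```

```bash
python3 look.py va7 260 140 330 210 220 80 370 230;python3 - <<'E'
import cv2
a=cv2.imread('pics/side_va7_raw.png')[180:230,315:365]
cv2.imwrite('pics/va7z.png',cv2.resize(a,None,fx=10,fy=10,interpolation=cv2.INTER_CUBIC))
E
```

```text
11.35 [ 0.335  0.745 -0.337  1.884  0.417  0.577 -0.268] [546.2 -87.2   2.1] [ 3.137e+00 -3.000e-03  1.574e+00] [ 0.3 -0.1 -0.3] 0.247
```

View pics/va7.png

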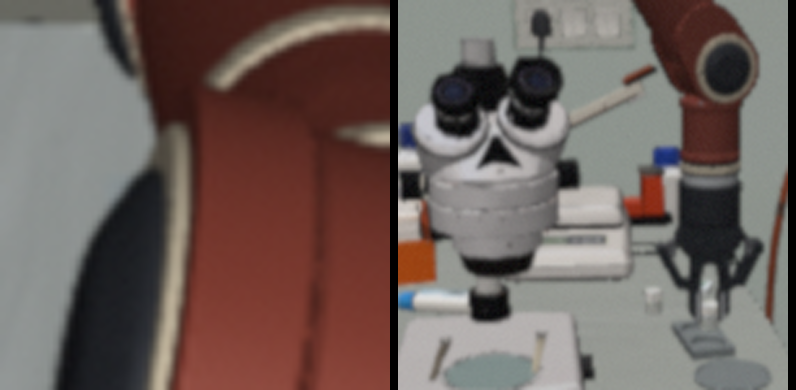

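View pics/va7z.png

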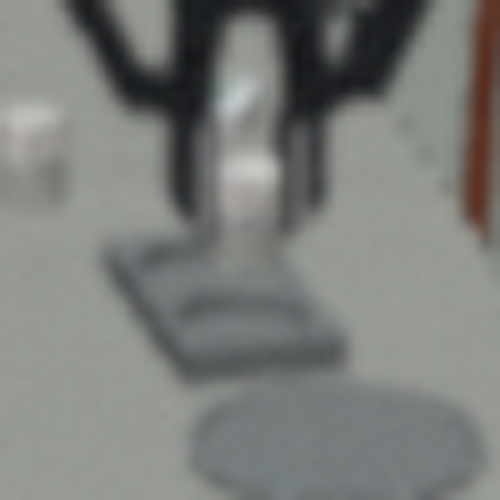

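```bash
python3 - <<'E'
from h import *
print(proj('side',[545.5,-88,29]),proj('side',[545.2,-87.4,12]),proj('side',[545.2,-87.4,4]))
E
```

```text
[338.65932739 205.88213217] [338.47789027 210.72307924] [338.45162665 213.01441805]
```

Request:
{"op": "move_arm", "data": {
  "plan": [
    [0,0,-0.01,0,0,0,-1],
    [0,0,-0.018,0,0,0,-1],
    [0,0,-0.023,0,0,0,-1],
    [0,0,-0.026,0,0,0,-1],
    [0,0,-0.026,0,0,0,-1]
  ]
}}

```text
time: 11.98
tool_pos: [545.8, -87.3, -23.6]
eef_rot: [3.138, -0.003, 1.574]
contact_force: [-0.9, 1.0, 3.0]
width: 0.247
```

```bash
python3 look.py va8 260 140 330 210 315 180 365 230
```

```text
12.075 [ 0.318  0.785 -0.31   1.895  0.439  0.524 -0.288] [545.8 -87.3 -23.6] [ 3.138e+00 -3.000e-03  1.574e+00] [-2.6  0.1  5.4] 0.25
```

View pics/va8.png

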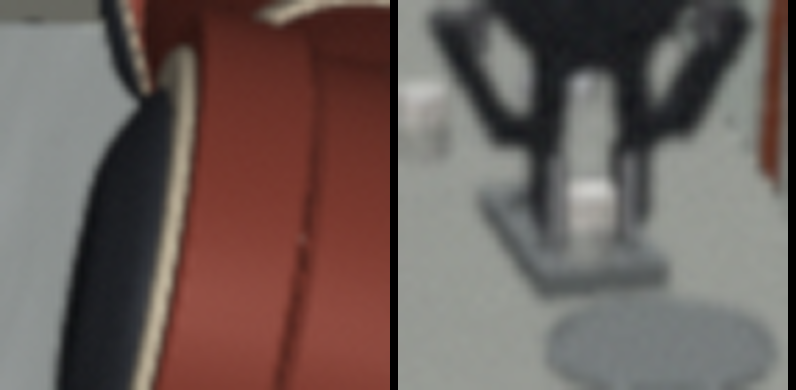

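Request:
{"op": "move_arm", "data": {
  "plan": [
    [0,0,0,0,0,0,-0.4],
    [0,0,0,0,0,0,-0.2],
    [0,0,0,0,0,0,0],
    [0,0,0,0,0,0,0],
    [0,0,0.015,0,0,0,0],
    [0,0,0.05,0,0,0,0],
    [0,0,0.1,0,0,0,0.2],
    [0,0,0.14,0,0,0,0.3],
    [0,0,0.14,0,0,0,0.3]
  ]
}}

```text
time: 13.2
tool_pos: [548.7, -87.2, 120.9]
eef_rot: [3.129, -0.002, 1.574]
contact_force: [0.7, 0.8, -0.0]
width: 0.656
```

```bash
python3 look.py va9 260 140 330 210 315 180 365 230
```

```text
13.3 [ 0.403  0.583 -0.436  1.796  0.318  0.827 -0.183] [545.6 -87.4 117.1] [ 3.137e+00 -2.000e-03  1.574e+00] [-0.2  0.1 -0.3] 0.649
```

View pics/va9.png

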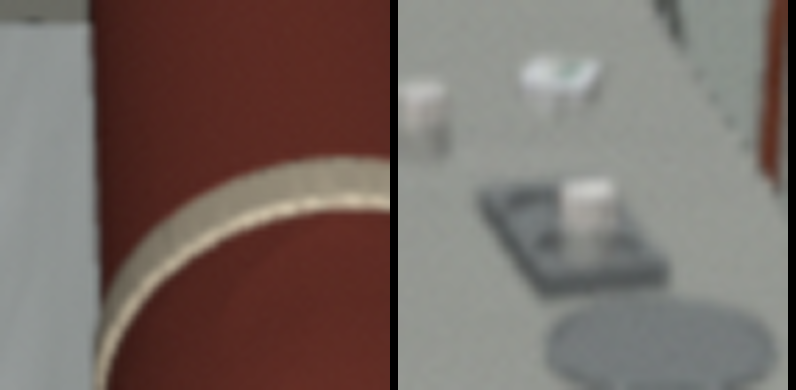

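Request:
{"op": "move_arm", "data": {
  "plan": [
    [-0.01,0.045,0,0,0,0,0.3],
    [-0.03,0.09,0,0,0,0,0.3],
    [-0.05,0.135,0,0,0,0,0.3],
    [-0.051,0.142,-0.02,0,0,0,0.3],
    [-0.051,0.142,-0.06,0,0,0,0.3],
    [-0.051,0.142,-0.1,0,0,0,0.3],
    [-0.051,0.142,-0.1,0,0,0,0.3],
    [-0.051,0.142,-0.1,0,0,0,0.3]
  ]
}}

```text
time: 14.3
tool_pos: [494.7, 54.8, 17.4]
eef_rot: [3.137, -0.003, 1.574]
contact_force: [-0.5, 0.1, 0.2]
width: 0.648
```

```bash
python3 look.py vb1 220 160 290 230 300 170 350 220
```

```text
14.4 [ 0.069  0.663 -0.333  2.029  0.424  0.507 -0.568] [495.7  54.8  18.3] [ 3.135e+00 -3.000e-03  1.573e+00] [ 0.6 -0.1 -0.2] 0.65
```

View pics/vb1.png

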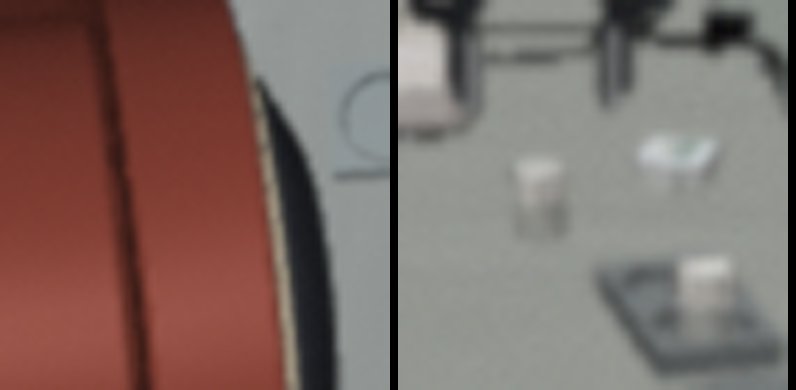

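Request:
{"op": "move_arm", "data": {
  "plan": [
    [-0.001,0,-0.015,0,0,0,0.3],
    [-0.001,0,-0.03,0,0,0,0.3],
    [-0.001,0,-0.045,0,0,0,0.3],
    [-0.001,0,-0.046,0,0,0,0.3],
    [-0.001,0,-0.046,0,0,0,0],
    [-0.001,0,-0.046,0,0,0,-0.3],
    [-0.001,0,-0.046,0,0,0,-0.6],
    [-0.001,0,-0.046,0,0,0,-1],
    [-0.001,0,-0.046,0,0,0,-1],
    [-0.001,0,-0.046,0,0,0,-1]
  ]
}}

```text
time: 15.65
tool_pos: [495.0, 54.8, -27.1]
eef_rot: [3.134, -0.003, 1.573]
contact_force: [-0.2, 0.3, 4.3]
width: 0.249
```

```bash
python3 look.py vb2 220 160 290 230 300 170 350 220
```

```text
15.75 [ 0.023  0.74  -0.266  2.055  0.473  0.396 -0.613] [495.   54.8 -27.1] [ 3.134e+00 -3.000e-03  1.573e+00] [-0.9 -0.2  6.3] 0.251
```

View pics/vb2.png

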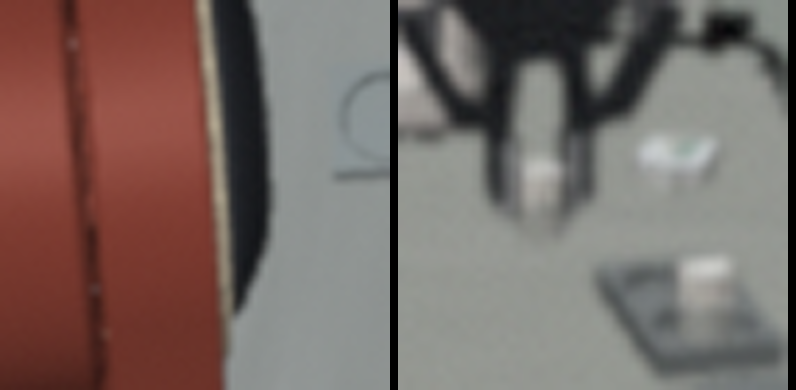

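Request:
{"op": "move_arm", "data": {
  "plan": [
    [0,0,0.03,0,0,0,-1],
    [0,0,0.06,0,0,0,-1],
    [0,0,0.09,0,0,0,-1],
    [0.015,-0.03,0.1,0,0,0,-1],
    [0.03,-0.06,0.1,0,0,0,-1],
    [0.045,-0.094,0.1,0,0,0,-1],
    [0.045,-0.094,0.1,0,0,0,-1],
    [0.045,-0.094,0.07,0,0,0,-1],
    [0.045,-0.094,0.035,0,0,0,-1],
    [0.045,-0.094,0.03,0,0,0,-1],
    [0.045,-0.094,0.03,0,0,0,-1]
  ]
}}

```text
time: 17.12
tool_pos: [540.0, -38.4, 3.2]
eef_rot: [3.134, -0.003, 1.574]
contact_force: [0.2, 0.3, -0.7]
width: 0.25
```

```bash
python3 look.py vb3 220 160 290 230 310 180 360 230
```

```text
17.225 [ 0.259  0.731 -0.351  1.919  0.443  0.557 -0.385] [541.  -38.7   4.1] [ 3.132e+00 -3.000e-03  1.574e+00] [ 0.4  0.2 -0.1] 0.252
```

View pics/vb3.png

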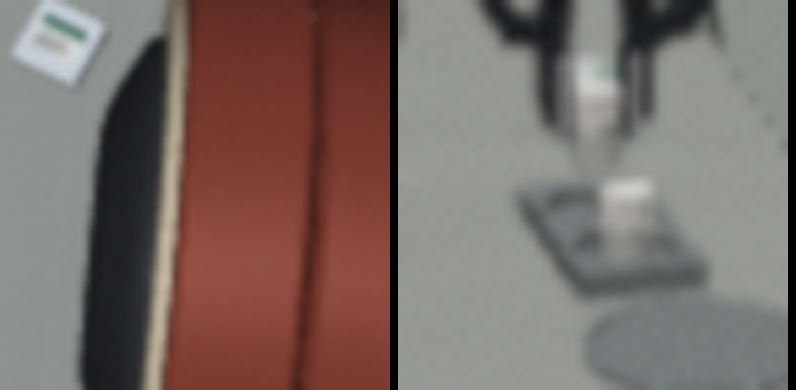

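Request:
{"op": "move_arm", "data": {
  "plan": [
    [-0.001,-0.001,-0.01,0,0,0,-1],
    [-0.001,-0.001,-0.019,0,0,0,-1],
    [-0.001,-0.001,-0.024,0,0,0,-1],
    [-0.001,-0.001,-0.027,0,0,0,-1],
    [-0.001,-0.001,-0.027,0,0,0,-1]
  ]
}}

```text
time: 17.85
tool_pos: [540.1, -39.6, -22.9]
eef_rot: [3.131, -0.003, 1.574]
contact_force: [0.1, -0.9, 0.2]
width: 0.249
```

```bash
python3 look.py vb4 220 160 290 230 310 180 360 230
```

```text
17.95 [ 0.239  0.773 -0.319  1.933  0.47   0.497 -0.407] [540.1 -39.6 -22.9] [ 3.131e+00 -3.000e-03  1.574e+00] [ 0.2 -0.2  0.3] 0.252
```

View pics/vb4.png

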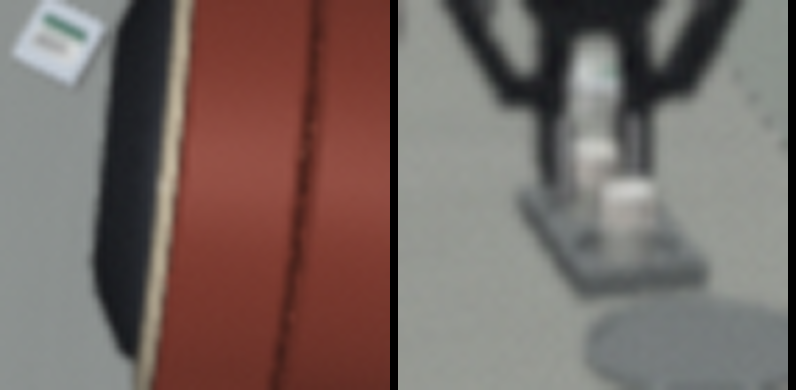

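Request:
{"op": "move_arm", "data": {
  "plan": [
    [0,0,-0.001,0,0,0,-1],
    [0,0,-0.001,0,0,0,-0.4],
    [0,0,-0.001,0,0,0,-0.2],
    [0,0,-0.001,0,0,0,0],
    [0,0,-0.001,0,0,0,0],
    [0,0,0.015,0,0,0,0],
    [0,0,0.05,0,0,0,0],
    [0,0,0.1,0,0,0,0.2],
    [0,0,0.14,0,0,0,0.3],
    [0,0,0.14,0,0,0,0.3]
  ]
}}

```text
time: 19.2
tool_pos: [542.9, -39.3, 121.5]
eef_rot: [3.122, -0.003, 1.574]
contact_force: [0.5, 0.1, -0.7]
width: 0.648
```

```bash
python3 look.py vb5 220 160 290 230 310 180 360 230
```

```text
19.3 [ 0.338  0.568 -0.461  1.833  0.335  0.807 -0.29 ] [539.9 -39.9 117.8] [ 3.131e+00 -3.000e-03  1.574e+00] [-0.8 -0.4  1.1] 0.65
```

View pics/vb5.png

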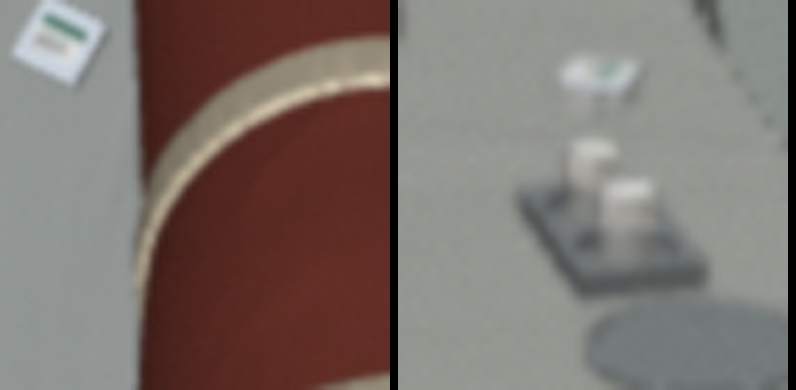

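Request:
{"op": "move_arm", "data": {
  "plan": [
    [0.003,-0.04,0,0,0,0,0.5],
    [0.006,-0.085,0,0,0,0,0.7],
    [0.009,-0.13,0,0,0,0,1],
    [0.012,-0.175,0,0,0,0,1],
    [0.015,-0.22,0,0,0,0,1],
    [0.02,-0.265,0,0,0,0,1],
    [0.024,-0.31,0,0,0,0,1],
    [0.028,-0.352,0,0,0,0,1],
    [0.028,-0.352,-0.05,0,0,0,1],
    [0.028,-0.352,-0.09,0,0,0,1],
    [0.028,-0.352,-0.1,0,0,0,1],
    [0.028,-0.352,-0.1,0,0,0,1]
  ]
}}

```text
time: 20.8
tool_pos: [567.7, -391.4, 17.1]
eef_rot: [3.132, -0.004, 1.574]
contact_force: [0.5, 0.5, 0.9]
width: 1.004
```

```bash
python3 look.py d1 380 140 470 230 310 200 410 300
```

```text
20.9 [ 0.798  0.888 -0.421  1.457  0.415  0.873  0.254] [ 569.3 -392.2   19.5] [ 3.128e+00 -1.000e-03  1.574e+00] [ 0.  -0.1 -0. ] 0.998
```

View pics/d1.png

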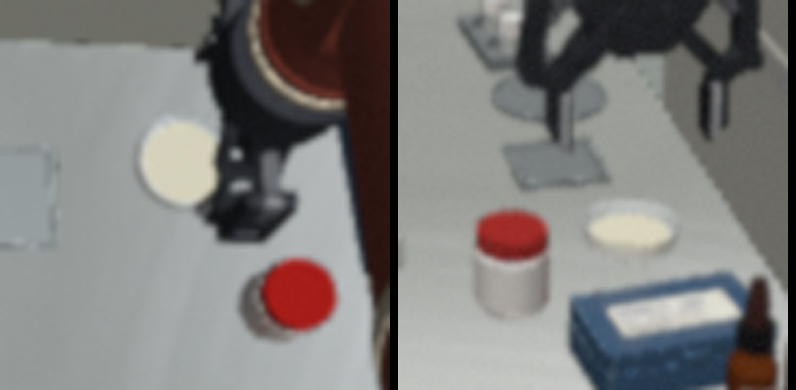

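Request:
{"op": "move_arm", "data": {
  "plan": [
    [-0.001,0,-0.015,0,0,0,1],
    [-0.002,0,-0.03,0,0,0,1],
    [-0.002,0,-0.04,0,0,0,1],
    [-0.002,0,-0.043,0,0,0,1],
    [-0.002,0,-0.043,0,0,0,1]
  ]
}}

```text
time: 21.52
tool_pos: [567.4, -392.1, -23.8]
eef_rot: [3.128, -0.002, 1.574]
contact_force: [0.2, -0.1, -0.0]
width: 0.996
```

```bash
python3 look.py d2 390 150 450 210 340 220 400 280;  python3 - <<'E'
from h import *
for z in(0,6,12,20,25,30): print(z,proj('side',[525,-392,z]).round(1),proj('side',[567,-392,z]).round(1),proj('side',[609.5,-392,z]).round(1))
E
```

```text
21.625 [ 0.789  0.939 -0.398  1.481  0.44   0.799  0.235] [ 567.8 -392.4  -23.1] [ 3.127e+00 -1.000e-03  1.574e+00] [-0.3 -0.7  0. ] 1.003
0 [352.1 262.2] [368.7 261. ] [385.3 259.7]
6 [352.1 260.1] [368.8 258.9] [385.4 257.6]
12 [352.2 257.9] [368.9 256.7] [385.5 255.5]
20 [352.3 255.1] [369.  253.9] [385.7 252.7]
25 [352.3 253.2] [369.1 252.1] [385.8 250.9]
30 [352.4 251.4] [369.1 250.3] [385.9 249.1]
```

View pics/d2.png

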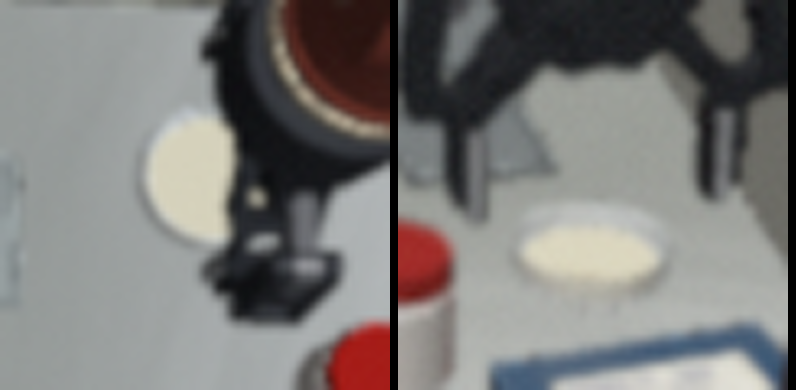

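Request:
{"op": "move_arm", "data": {
  "plan": [
    [-0.001,0,-0.01,0,0,0,1],
    [-0.001,0,-0.015,0,0,0,0.8],
    [-0.001,0,-0.015,0,0,0,0.7],
    [-0.001,0,-0.015,0,0,0,0.7]
  ]
}}

```text
time: 22.12
tool_pos: [566.9, -392.3, -38.1]
eef_rot: [3.127, -0.001, 1.574]
contact_force: [-0.2, 0.6, 0.5]
width: 0.851
```

```bash
python3 look.py d3 390 150 450 210 340 220 400 280
```

```text
22.225 [ 0.786  0.957 -0.39   1.488  0.449  0.773  0.229] [ 567.  -392.5  -37.8] [ 3.126e+00 -1.000e-03  1.574e+00] [-0.5  0.2 -0.4] 0.846
```

View pics/d3.png

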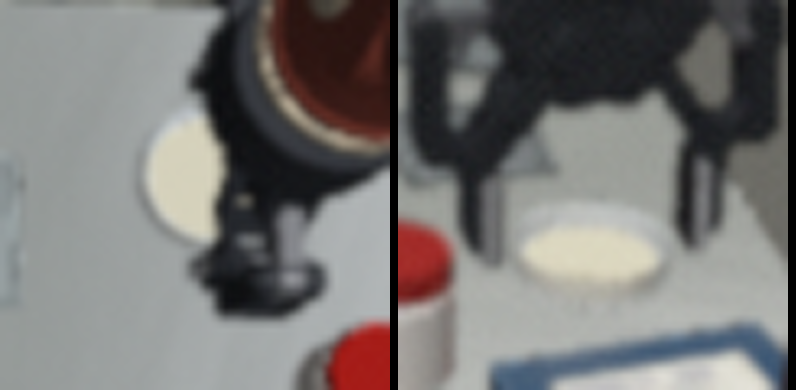

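Request:
{"op": "move_arm", "data": {
  "plan": [
    [0,0,0,0,0,0,0.5],
    [0,0,0,0,0,0,0.3],
    [0,0,0,0,0,0,0],
    [0,0,0,0,0,0,-0.5],
    [0,0,0,0,0,0,-1],
    [0,0,0,0,0,0,-1]
  ]
}}

```text
time: 22.98
tool_pos: [567.7, -392.6, -36.8]
eef_rot: [3.125, 0.0, 1.574]
contact_force: [-0.7, 0.6, 6.1]
width: 0.609
```

```bash
python3 look.py d4 390 150 450 210 340 220 400 280
```

```text
23.075 [ 0.786  0.956 -0.391  1.487  0.448  0.774  0.229] [ 567.7 -392.6  -36.8] [3.125 0.    1.574] [-0.5  0.7  5.8] 0.607
```

View pics/d4.png

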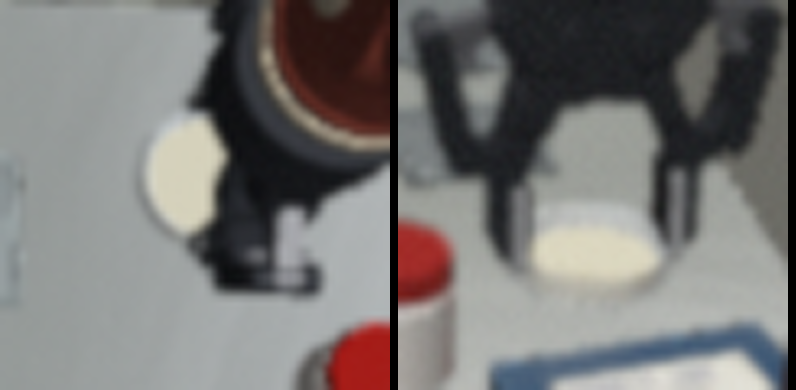

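Request:
{"op": "move_arm", "data": {
  "plan": [
    [0,0,0.02,0,0,0,-1],
    [0,0,0.05,0,0,0,-1],
    [0,0,0.09,0,0,0,-1],
    [0,0,0.13,0,0,0,-1],
    [-0.001,0.03,0.14,0,0,0,-1],
    [-0.003,0.07,0.14,0,0,0,-1],
    [-0.005,0.11,0.14,0,0,0,-1],
    [-0.007,0.15,0.14,0,0,0,-1],
    [-0.009,0.19,0.14,0,0,0,-1],
    [-0.009,0.221,0.14,0,0,0,-1],
    [-0.009,0.221,0.14,0,0,0,-1],
    [-0.009,0.221,0.14,0,0,0,-1]
  ]
}}

```text
time: 24.58
tool_pos: [558.7, -173.0, 103.7]
eef_rot: [3.125, 0.002, 1.573]
contact_force: [-0.1, -0.2, -0.9]
width: 0.609
```

```bash
python3 look.py d5 300 150 370 220 310 160 380 230
```

```text
24.675 [ 0.546  0.642 -0.451  1.731  0.358  0.834 -0.065] [ 558.5 -173.7  103.3] [3.125e+00 1.000e-03 1.571e+00] [-0.7  0.6 -0.8] 0.609
```

View pics/d5.png

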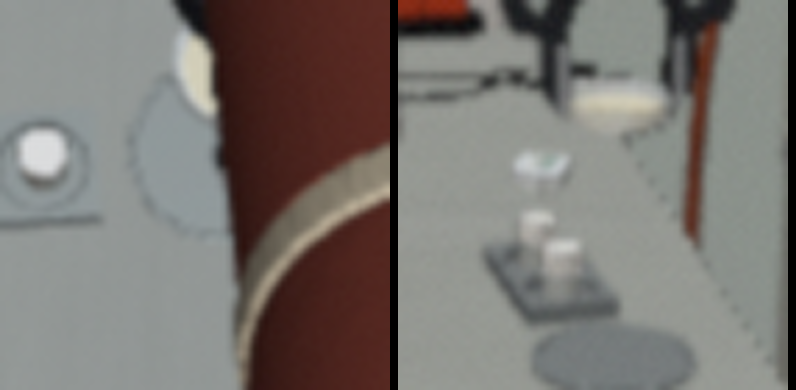

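Request:
{"op": "move_arm", "data": {
  "plan": [
    [0,0.001,-0.04,0,0,0,-1],
    [0,0.002,-0.08,0,0,0,-1],
    [0,0.002,-0.115,0,0,0,-1],
    [0,0.002,-0.118,0,0,0,-1],
    [0,0.002,-0.118,0,0,0,-1]
  ]
}}

```text
time: 25.3
tool_pos: [559.3, -172.5, -13.9]
eef_rot: [3.124, 0.002, 1.57]
contact_force: [0.3, 0.6, 0.0]
width: 0.605
```

```bash
python3 look.py d6 300 150 370 220 315 180 375 240; python3 - <<'E'
from h import *
print(proj('side',[559,-172,20]),proj('side',[559,-172,5]))
E
```

```text
25.4 [ 0.483  0.8   -0.357  1.811  0.461  0.592 -0.157] [ 560.  -172.3  -13. ] [3.122e+00 2.000e-03 1.570e+00] [0.1 0.7 0.6] 0.611
[347.9767974  218.61773578] [347.88055199 223.17118844]
```

View pics/d6.png

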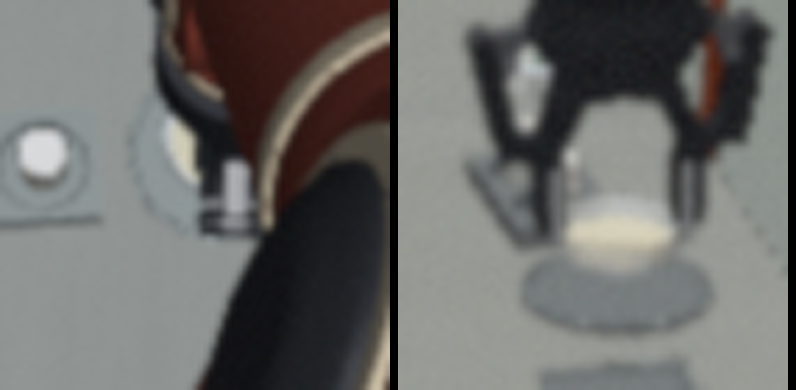

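Request:
{"op": "move_arm", "data": {
  "plan": [
    [-0.001,-0.002,-0.01,0,0,0,-1],
    [-0.001,-0.002,-0.018,0,0,0,-1],
    [-0.001,-0.002,-0.022,0,0,0,-1],
    [-0.001,-0.002,-0.022,0,0,0,-1]
  ]
}}

```text
time: 25.9
tool_pos: [558.5, -174.5, -34.8]
eef_rot: [3.123, 0.003, 1.57]
contact_force: [-1.5, -0.3, 2.9]
width: 0.608
```

```bash
python3 look.py d7 300 150 370 220 315 180 375 240
```

```text
26.0 [ 0.474  0.832 -0.335  1.82   0.479  0.55  -0.169] [ 558.4 -174.5  -34.8] [3.123e+00 3.000e-03 1.570e+00] [-1.  -0.1  4.7] 0.604
```

View pics/d7.png

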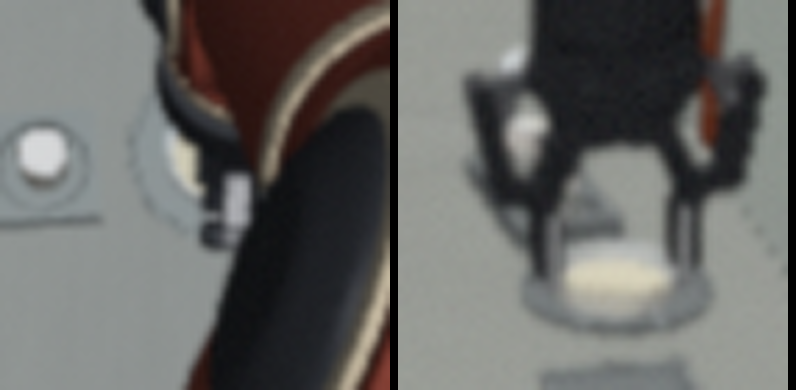

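Dish is seated in the tray (force ~5 N up). Release and rise.

Request:
{"op": "move_arm", "data": {
  "plan": [
    [0,0,0,0,0,0,0.4],
    [0,0,0,0,0,0,0.6],
    [0,0,0,0,0,0,0.75],
    [0,0,0,0,0,0,0.75],
    [0,0,0.015,0,0,0,0.75],
    [0,0,0.05,0,0,0,0.75],
    [0,0,0.1,0,0,0,0.75],
    [0,0,0.15,0,0,0,0.75],
    [0,0,0.15,0,0,0,0.75]
  ]
}}

```text
time: 27.12
tool_pos: [562.2, -174.8, 120.9]
eef_rot: [3.112, 0.005, 1.57]
contact_force: [-0.1, -0.5, -0.0]
width: 0.879
```

```bash
python3 look.py d8 300 150 370 220 315 180 375 240
```

```text
27.225 [ 0.556  0.626 -0.464  1.721  0.354  0.858 -0.061] [ 558.5 -174.7  116.3] [3.122e+00 3.000e-03 1.570e+00] [-0.4 -0.3 -0.8] 0.874
```

View pics/d8.png

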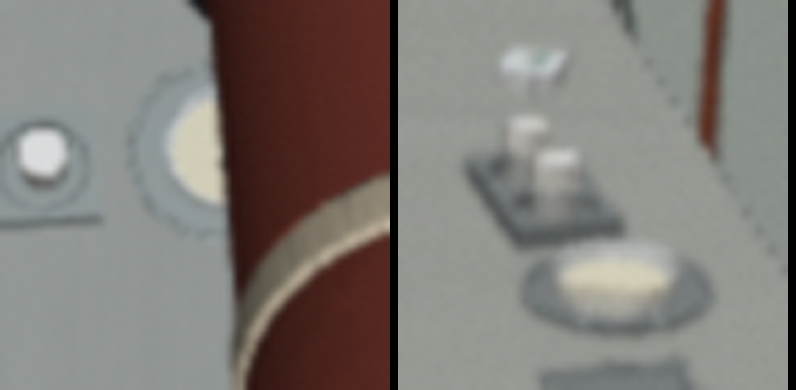

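Request:
{"op": "move_arm", "data": {
  "plan": [
    [0.001,0.045,0,0,0,-0.07,0.6],
    [0.003,0.09,0,0,0,-0.14,0.4],
    [0.005,0.135,0,0,0,-0.21,0.3],
    [0.007,0.18,0,0,0,-0.28,0.3],
    [0.009,0.225,0,0,0,-0.35,0.3],
    [0.01,0.27,0,0,0,-0.42,0.3],
    [0.01,0.294,0,0,0,-0.482,0.3],
    [0.01,0.294,-0.05,0,0,-0.482,0.3],
    [0.01,0.294,-0.09,0,0,-0.482,0.3],
    [0.01,0.294,-0.1,0,0,-0.482,0.3],
    [0.01,0.294,-0.1,0,0,-0.482,0.3]
  ]
}}

```text
time: 28.6
tool_pos: [568.0, 119.2, 15.7]
eef_rot: [3.123, 0.005, 1.088]
contact_force: [0.6, -0.5, 0.2]
width: 0.649
```

```bash
python3 look.py s1 200 140 260 200 310 160 360 210; python3 - <<'E'
from h import *
print(proj('side',[568.6,118.9,16]),proj('side',[568.6,118.9,60]))
E
```

```text
28.7 [-0.099  0.735 -0.247  1.807  0.314  0.624 -1.022] [569.6 119.6  17.5] [3.120e+00 2.000e-03 1.088e+00] [0.8 0.4 0.3] 0.649
[334.9355483  188.55973543] [335.02268133 177.30910397]
```

View pics/s1.png

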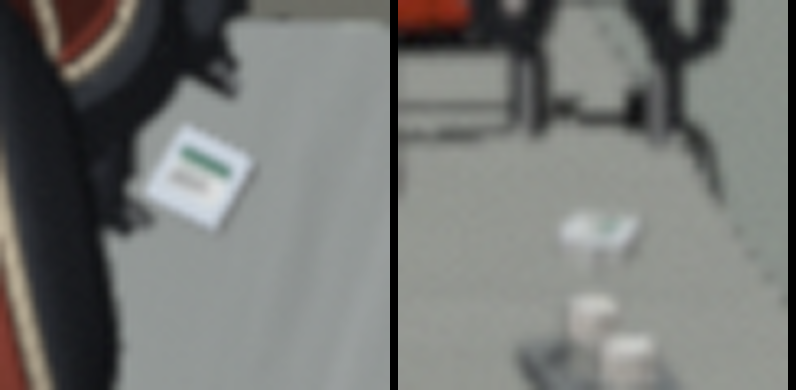

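Request:
{"op": "move_arm", "data": {
  "plan": [
    [-0.001,-0.001,-0.015,0,0,0,0.3],
    [-0.001,-0.001,-0.03,0,0,0,0.3],
    [-0.001,-0.001,-0.045,0,0,0,0.3],
    [-0.001,-0.001,-0.052,0,0,0,0.3],
    [-0.001,-0.001,-0.052,0,0,0,0.3]
  ]
}}

```text
time: 29.32
tool_pos: [568.0, 118.5, -35.3]
eef_rot: [3.121, 0.003, 1.088]
contact_force: [0.1, 0.1, -0.3]
width: 0.652
```

```bash
python3 look.py s2 200 140 260 200 310 160 360 210
```

```text
29.425 [-0.122  0.814 -0.21   1.832  0.345  0.517 -1.05 ] [568.8 118.8 -34.4] [3.120e+00 1.000e-03 1.088e+00] [-0.1 -0.6  0.3] 0.646
```

View pics/s2.png

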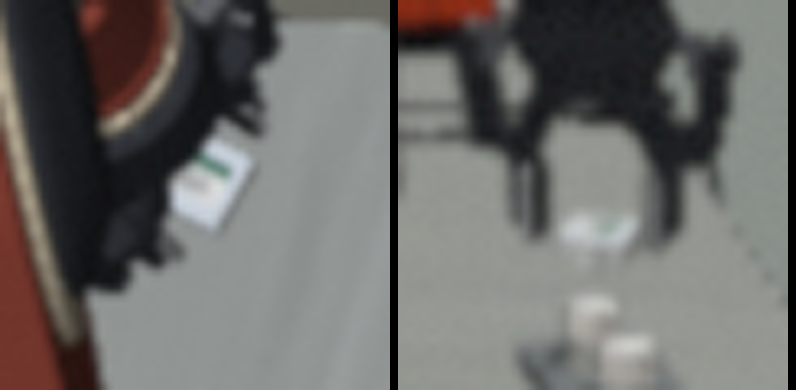

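Box sits between the fingers (side crop: box centre ~598, fingers 530/665), jaw square to its sides. Close.

Request:
{"op": "move_arm", "data": {
  "plan": [
    [0,0,0,0,0,0,0.1],
    [0,0,0,0,0,0,-0.1],
    [0,0,0,0,0,0,-0.4],
    [0,0,0,0,0,0,-1],
    [0,0,0,0,0,0,-1],
    [0,0,0,0,0,0,-1]
  ]
}}

```text
time: 30.18
tool_pos: [569.3, 119.0, -33.5]
eef_rot: [3.119, 0.001, 1.088]
contact_force: [-2.0, -1.1, 6.8]
width: 0.373
```

```bash
python3 look.py s3 200 140 260 200 310 160 360 210
```

```text
30.275 [-0.122  0.812 -0.21   1.831  0.345  0.518 -1.05 ] [569.4 119.  -33.5] [3.119 0.    1.088] [-0.9  0.   5.2] 0.375
```

View pics/s3.png

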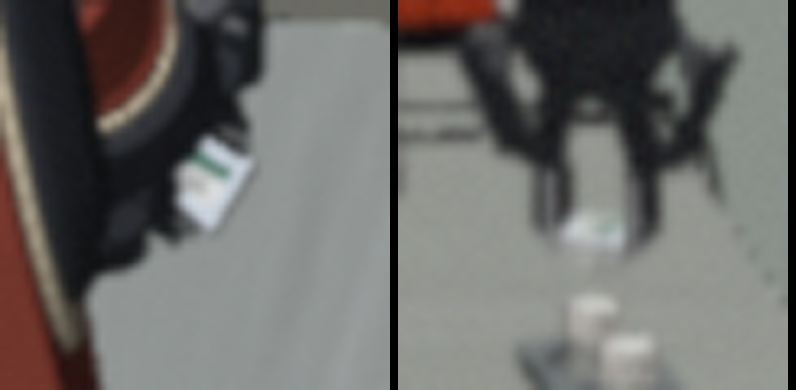

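```bash
python3 - <<'E'
from h import *
from scipy.spatial.transform import Rotation as R
s=get_state();c=R.from_euler('xyz',s['eef_rot']);f=R.from_euler('xyz',[np.pi,0,1.60]);print((f*c.inv()).as_rotvec().round(3))
E
```

```text
[0.006 0.023 0.512]
```

Request:
{"op": "move_arm", "data": {
  "plan": [
    [0,0,0.03,0,0,0,-1],
    [0,0,0.07,0,0,0,-1],
    [0,0,0.11,0,0,0,-1],
    [-0.002,-0.03,0.14,0.001,0.002,0.05,-1],
    [-0.005,-0.075,0.15,0.001,0.004,0.1,-1],
    [-0.008,-0.12,0.15,0.002,0.007,0.16,-1],
    [-0.011,-0.165,0.15,0.003,0.01,0.22,-1],
    [-0.014,-0.21,0.15,0.003,0.013,0.28,-1],
    [-0.017,-0.255,0.15,0.004,0.016,0.34,-1],
    [-0.02,-0.3,0.15,0.005,0.018,0.4,-1],
    [-0.024,-0.345,0.15,0.006,0.021,0.46,-1],
    [-0.028,-0.385,0.15,0.006,0.023,0.512,-1],
    [-0.029,-0.402,0.15,0.006,0.023,0.512,-1],
    [-0.029,-0.402,0.15,0.006,0.023,0.512,-1],
    [-0.029,-0.402,0.15,0.006,0.023,0.512,-1]
  ]
}}

```text
time: 32.15
tool_pos: [541.1, -279.8, 116.6]
eef_rot: [-3.142, -0.002, 1.603]
contact_force: [-0.5, -0.4, -0.6]
width: 0.381
```

```bash
python3 look.py s4 280 150 410 220 320 150 400 250
```

```text
32.25 [ 0.731  0.673 -0.485  1.628  0.368  0.933  0.148] [ 541.2 -280.1  116.8] [ 3.142e+00 -1.000e-03  1.604e+00] [ 0.2 -0.  -0.5] 0.38
```

View pics/s4.png

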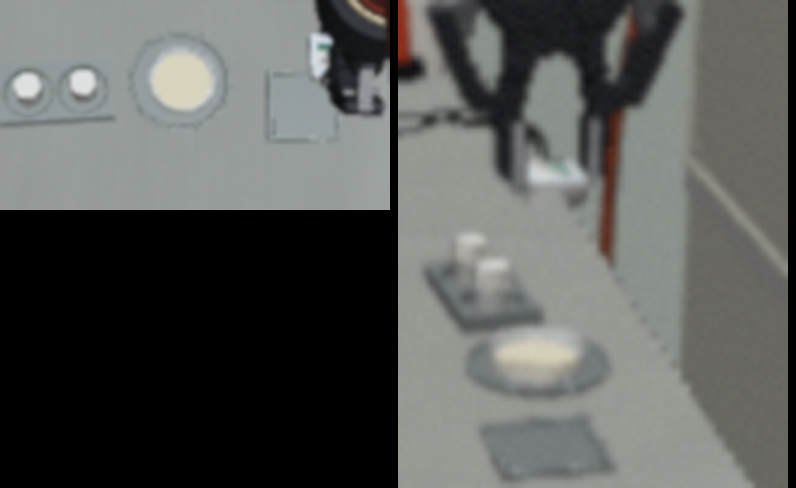

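Request:
{"op": "move_arm", "data": {
  "plan": [
    [0,-0.002,-0.04,0,0,0,-1],
    [-0.001,-0.003,-0.08,0,0,0,-1],
    [-0.001,-0.003,-0.12,0,0,0,-1],
    [-0.001,-0.003,-0.126,0,0,0,-1],
    [-0.001,-0.003,-0.126,0,0,0,-1]
  ]
}}

```text
time: 32.88
tool_pos: [541.2, -282.3, -8.4]
eef_rot: [3.14, -0.002, 1.605]
contact_force: [0.1, -0.9, 0.4]
width: 0.379
```

```bash
python3 look.py s5 350 150 410 210 325 205 385 265; python3 - <<'E'
from h import *
print(proj('side',[540,-283,22]),proj('side',[540,-283,5]))
E
```

```text
32.975 [ 0.685  0.83  -0.402  1.715  0.468  0.689  0.069] [ 541.9 -283.2   -7.3] [ 3.138 -0.     1.605] [ 0.2 -1.   0.7] 0.375
[349.27957012 234.5202384 ] [349.15179087 240.12035902]
```

View pics/s5.png

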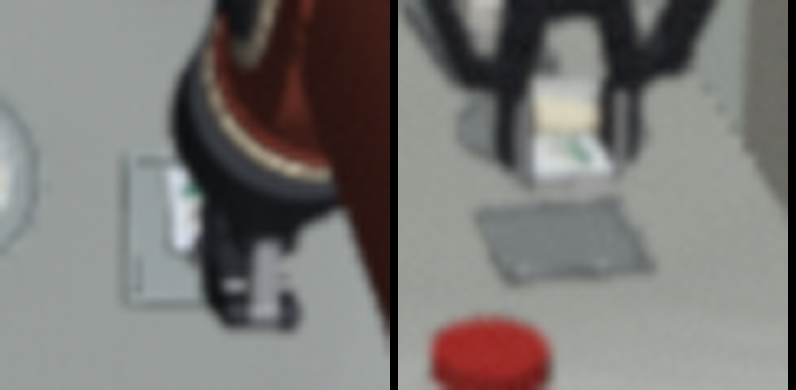

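Request:
{"op": "move_arm", "data": {
  "plan": [
    [-0.001,-0.001,-0.01,0,0,0,-1],
    [-0.001,-0.001,-0.018,0,0,0,-1],
    [-0.001,-0.001,-0.023,0,0,0,-1],
    [-0.001,-0.001,-0.024,0,0,0,-1],
    [-0.001,-0.001,-0.024,0,0,0,-1]
  ]
}}

```text
time: 33.6
tool_pos: [540.6, -284.2, -31.2]
eef_rot: [3.139, -0.0, 1.604]
contact_force: [-1.3, 1.1, 1.2]
width: 0.377
```

```bash
python3 look.py s6 350 150 410 210 325 205 385 265
```

```text
33.7 [ 0.676  0.863 -0.381  1.726  0.487  0.645  0.055] [ 540.6 -284.2  -31.2] [ 3.139 -0.     1.604] [-1.8  0.9  1.7] 0.377
```

View pics/s6.png

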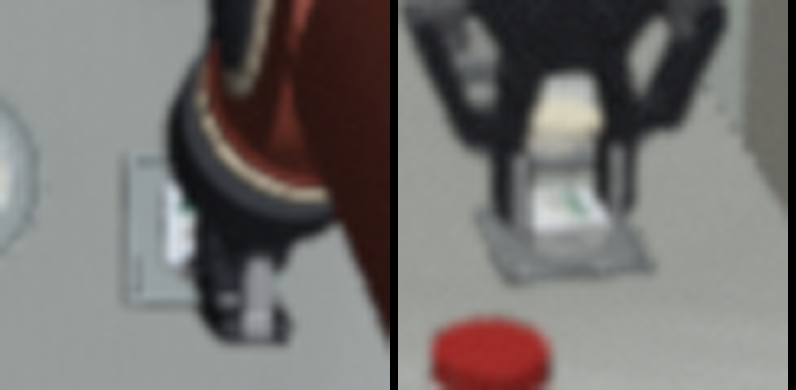

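Request:
{"op": "move_arm", "data": {
  "plan": [
    [0,0,0,0,0,0,-0.1],
    [0,0,0,0,0,0,0.1],
    [0,0,0,0,0,0,0.2],
    [0,0,0,0,0,0,0.2],
    [0,0,0.015,0,0,0,0.2],
    [0,0,0.05,0,0,0,0.2],
    [0,0,0.1,0,0,0,0.3],
    [0,0,0.16,0,0,0,0.3],
    [0,0,0.22,0,0,0,0.3],
    [-0.01,-0.04,0.28,0,0,0,0.3],
    [-0.03,-0.09,0.32,0,0,0,0.3],
    [-0.06,-0.14,0.32,0,0,0,0.3],
    [-0.1,-0.19,0.32,0,0,0,0.3],
    [-0.14,-0.23,0.32,0,0,0,0.3],
    [-0.18,-0.26,0.32,0,0,0,0.3],
    [-0.18,-0.26,0.32,0,0,0,0.3]
  ]
}}

```text
time: 35.7
tool_pos: [354.1, -549.0, 289.2]
eef_rot: [-3.141, 0.003, 1.593]
contact_force: [0.6, -0.0, -1.3]
width: 0.649
```

```bash
python3 look.py f1 270 140 460 230 310 190 400 290
```

```text
35.8 [ 1.228  0.597 -0.522  1.245  0.287  1.369  0.759] [ 360.5 -543.9  289.6] [ 3.137 -0.     1.604] [ 0.5  1.2 -0.2] 0.649
```

View pics/f1.png

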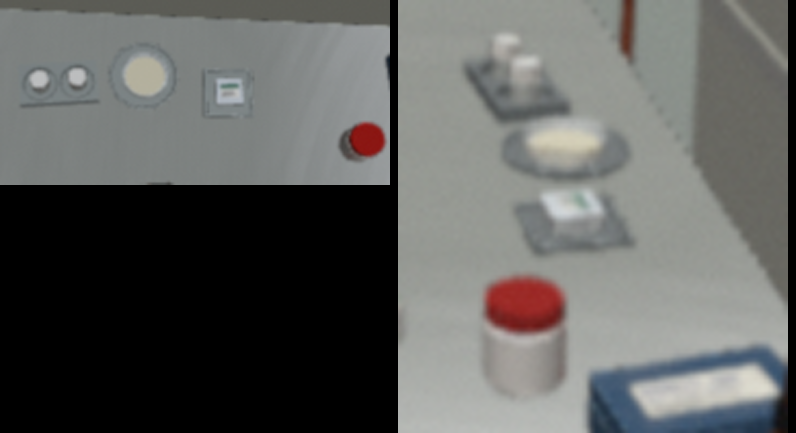

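```bash
python3 - <<'E'
from h import *
im=cv2.imread('pics/top_f1_raw.png');a=im[145:215,270:400];cv2.imwrite('pics/f1z.png',cv2.resize(a,None,fx=6,fy=6,interpolation=cv2.INTER_CUBIC))
hsv=cv2.cvtColor(im,cv2.COLOR_BGR2HSV)
def cen(m,x0,y0,x1,y1):
    w=np.zeros(m.shape,np.uint8);w[y0:y1,x0:x1]=m[y0:y1,x0:x1];M=cv2.moments(w,True);return M['m10']/M['m00'],M['m01']/M['m00']
w=hsv[:,:,2]>170
for n,b,z in(('v1',(280,168,296,190),36),('v2',(299,168,316,190),36),('box',(370,172,394,196),18)): print(n,ray('top',*cen(w,*b),z).round(1))
y=(hsv[:,:,0]>15)&(hsv[:,:,0]<40)&(hsv[:,:,1]>30)&(hsv[:,:,2]>150)
print('dish',ray('top',*cen(y,325,160,356,195),10).round(1))
r=((hsv[:,:,0]<8)|(hsv[:,:,0]>172))&(hsv[:,:,1]>150)
print('jar',ray('top',*cen(r,430,190,465,225),48).round(1))
E
```

```text
v1 [540.1 -38.9  36. ]
v2 [545.7 -86.8  36. ]
box [ 537.7 -282.8   18. ]
dish [ 558.  -174.1   10. ]
jar [ 479.9 -446.5   48. ]
```

View pics/f1z.png

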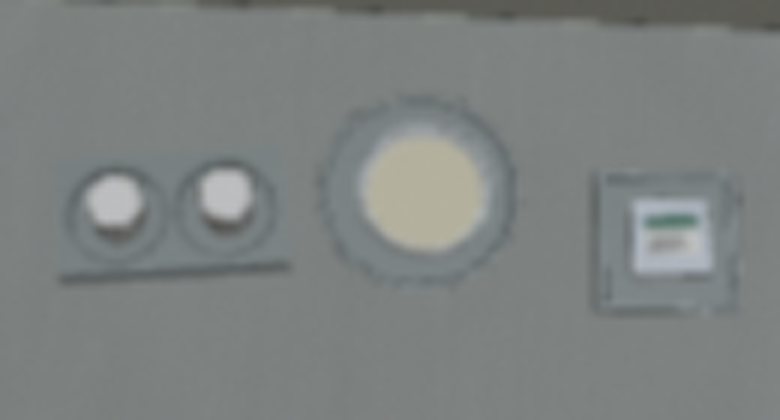

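```bash
python3 - <<'E'
from h import *
s=get_state();print(s['time'],np.abs(s['joint_vel']).max().round(4)); print(finish_job())
E
```

```text
35.8 0.0404
the job is handed in; nothing more can be done
None
```

I placed both vials upright in the two wells, then the dish flat in the round tray, then the slip box flat in the square tray. I handed the job in at 35.8 s, with the gripper open and clear of everything.

**Final positions (mm, from the last top and side pictures, against the holder centres as first measured):**

| Item | Measured | Holder centre |
|---|---|---|
| Vial in well 1 | (540, −39) | (540, −39) |
| Vial in well 2 | (546, −87) | (545, −87) |
| Dish | (558, −174) | (559, −172) |
| Slip box | (538, −283) | (540, −283) |

- **Jar:** it had not moved, reading (480, −446) before and after.
- **Forces:** the highest wrist force I read was about 7 N.

**Checks that disagreed:**
- **Finger height:** the fingertips were about 39 mm higher than the reported TCP height. My first attempt to grip a vial closed on empty air above it. I measured the offset from the two cameras and used reported heights down to about −38 mm after that.
- **Side camera:** it differed from the top camera by up to about 12 mm in y at its shallow viewing angle. I relied on the top view, and checked each item against its holder within the same picture.

The arm was still settling slightly when I handed in, at no more than 0.04 rad/s.

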